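# Line up the sample bottles by height

### The arm

A 6-joint arm with a two-finger parallel gripper is mounted at the origin on the work surface. World frame = base frame: x ahead of the robot, y to its left, z up, the work surface at z = 0. Lengths are in mm, angles in degrees, forces in N, time in s.
With the tool pointing down it reaches from about 350 to 850 mm from the base axis. Payload 8.1 kg.
Tool frame: the origin (TCP) lies midway between the tips of the shut fingers; the grasp point (between the pads) lies 19 mm behind it; x points along the fingers, y is the direction in which the jaws open and shut, and the axes are right-handed (so a half turn about x gives the same grasp; the last joint's range is limited). The gripper opens to 85 mm and grips with 20 to 120 N. Pads are 22 mm wide; open, the fingers measure 114 mm over their backs; the gripper's body (76 mm by 85 mm) begins 54 mm behind the grasp point. The pads swing forward as they close: fully open they stand 13 mm farther back than shut.
Start: joints at [65.867, 7.471, 85.268, -0, 87.261, -4.893], TCP at [197.693, 566.5, 231.292] pointing down, gripper open.
Joint ranges: [-169.43, 169.43], [-51.17, 129.36], [1.28, 143.12], [-76.62, 256.62], [0, 156.53], [-152.29, 152.29]. Speed limits (degrees/s): [136.94, 136.94, 159.86, 180, 180, 180].

### API

Orientations are given as [roll, pitch, yaw] about the fixed x, y, z axes, in that order (R = Rz(yaw) Ry(pitch) Rx(roll)).
In Python, from bench import sense, snapshot, hand_in gives the robot as it stands.
- The arm moves only by the tool drive_tool, never from a script. Its argument "deltas" is a list of rows, each a list of 7 numbers: the closure in counts, from 0 (fully open) to 255 (shut), then the shift along the tool's x, y, z in m, then the turn, a rotation vector about the tool's x, y, z in rad. A call has exactly 10 rows; each row is the pose to reach, as a shift and turn from the pose commanded when the call began, along the tool's axes at that moment; what a row does not reach only later rows make up. A row lasts 1/12 s, in which the tool goes at most 41.7 mm and 7.16 degrees, less where a joint would pass 70% of its speed; a pose out of reach is approached as far as the arm can. A call with a gripper value outside its range is refused whole. The fingers move at their own pace and stop on an object; "squeeze" is the grip in N (left out, the last holds). Time passes only in rows, so rows that repeat a pose let the fingers close, or fill a call up. It gives the time, the measured TCP pose, the force and the opening at its end, in the units of the state.
- sense(): the state, without advancing time (a new reading comes with each control period).
- snapshot(name): name is "scene" or "top" or "wrist"; returns a dict with "frame" (420x560x3 uint8, blue, green, red), "fx", "fy", "cx", "cy" (pixels), "rvec" (rotation vector, rad) and "tvec" (3), from world to camera coordinates, as OpenCV has them. Camera axes: x right, y down, z forward; pixel columns grow to the right and rows downward; lengths in mm; the calibration is good to about 2 mm. A picture is of the moment at which its call begins. There is no depth.
- hand_in(): hands the job in, once; it reports no verdict.
The state is a dict: "time": time; "joint_pos": joint angles; "qd": joint speeds; "joint_efforts": joint torques, N m; "tool_pos": TCP position; "tcp_rot": TCP orientation; "ft_force": force on the tool from outside, world axes, zero at the start; "wrist_torque": the same for the moment, N m; "finger_gap": finger opening in mm.
Only numpy, scipy, OpenCV 4.12 (cv2) and the standard library are available. Lean on these libraries where they do the work, as an engineer would, in place of code of your own. Each camera call takes 0.05 s, during which the arm holds its last target.

### The job

Stand the four amber sample bottles in order of height on the four round marks of the aluminium strip, one on each mark and near its middle: the shortest on the mark next to the upright end post, rising to the tallest at the other end. One bottle still sits in the light free-standing holder: draw it straight up so that the holder does not tip. Keep every bottle upright all the time, leave all four standing free, and let the holder stay standing on the bench.

Things in the scene. Friction and masses are not known exactly. Their poses are not given: they have to be found in the camera images.
- bottle1_center (a point): the shortest sample bottle: a straight upright cylinder of amber glass with a plain paper band and a white cap of the same width, 24 mm in diameter, 60 mm high with its cap, loose; the point is its centre, half-way up (30 mm above its underside), z along the bottle. At the start it stands on the bench.
- bottle2_center (a point): the second shortest sample bottle: a straight upright cylinder of amber glass with a plain paper band and a white cap of the same width, 28 mm in diameter, 80 mm high with its cap, loose; the point is its centre, half-way up (40 mm above its underside), z along the bottle. At the start it stands on the bench.
- bottle3_center (a point): the second tallest sample bottle: a straight upright cylinder of amber glass with a plain paper band and a white cap of the same width, 32 mm in diameter, 105 mm high with its cap, loose; the point is its centre, half-way up (52.5 mm above its underside), z along the bottle. At the start it stands in the holder, its underside 6 mm above the bench, so its upper 51 mm stick out above the holder's rim (rim 60 mm above the bench).
- bottle4_center (a point): the tallest sample bottle: a straight upright cylinder of amber glass with a plain paper band and a white cap of the same width, 36 mm in diameter, 130 mm high with its cap, loose; the point is its centre, half-way up (65 mm above its underside), z along the bottle. At the start it stands on the bench.
- holder: light (50 g) free-standing white plastic bottle holder: a round foot 60 mm in diameter and 6 mm thick with an upright tube on it, outer diameter 41 mm, inner diameter 35 mm, rim 60 mm above the bench; origin at the centre of its underside, z up along the tube
- mark_a: an end mark of the straight row a, b, c, d: round black rubber disc 56 mm in diameter, 2 mm thick, fixed on the aluminium strip (strip 410 x 80 mm, 8 mm thick, fixed to the bench); marks are 80 mm apart; origin at the centre of the disc's underside, 8 mm above the bench, the disc's top being 10 mm above the bench; y runs along the row from a to d
- mark_b: the mark between a and c of the straight row a, b, c, d: round black rubber disc 56 mm in diameter, 2 mm thick, fixed on the aluminium strip (strip 410 x 80 mm, 8 mm thick, fixed to the bench); marks are 80 mm apart; origin at the centre of the disc's underside, 8 mm above the bench, the disc's top being 10 mm above the bench; y runs along the row from a to d
- mark_c: the mark between b and d of the straight row a, b, c, d: round black rubber disc 56 mm in diameter, 2 mm thick, fixed on the aluminium strip (strip 410 x 80 mm, 8 mm thick, fixed to the bench); marks are 80 mm apart; origin at the centre of the disc's underside, 8 mm above the bench, the disc's top being 10 mm above the bench; y runs along the row from a to d
- mark_d: the other end mark of the straight row a, b, c, d: round black rubber disc 56 mm in diameter, 2 mm thick, fixed on the aluminium strip (strip 410 x 80 mm, 8 mm thick, fixed to the bench); marks are 80 mm apart; origin at the centre of the disc's underside, 8 mm above the bench, the disc's top being 10 mm above the bench; y runs along the row from a to d
- end_post: upright round dark steel post, 22 mm in diameter, its top 48 mm above the bench, on a small white foot plate 4 mm thick, 60 x 22 mm, fixed near one end of the strip, in line with the row and 65 mm beyond the end mark; it is next to mark a or next to mark d, as drawn (the other end has only the same flat white foot plate without a post); origin at the centre of the foot plate's underside, 8 mm above the bench

How it is judged:
By the outcome, as a careful person would: the job done as asked, in the order asked, and still so for the second after the job is handed in, with the robot touching nothing.
It also fails if it takes over 128 s, if anything falls off the work surface, if the arm or the gripper's body presses on something with over 40 N, if the wrist force passes 120 N, or if a joint passes its speed limit or range.

## Working session

There is one attempt and no reset: what is moved stays moved. The work goes in short steps, Python scripts to look and compute and a tool call to move; the robot and the scene stay as the last step left them, time stands still between calls to the robot, and variables do not carry over. Pictures are saved under pics/ and viewed, and the job is handed in when it is done.

Besides the shell and the picture viewer there is one more tool, called by a JSON object that holds its "api" and its "payload", one argument or row to a line. drive_tool: Moves the arm, as the interface text tells. Its arguments: {"type":"object","properties":{"deltas":{"type":"array","items":{"type":"array","items":{"type":"number"}}},"squeeze":{"type":"number"}},"required":["deltas"]}

```bash
ls; mkdir -p pics; python3 - <<'E'
from bench import sense,snapshot
import cv2
s=sense()
print(s)
for n in ["scene","top","wrist"]:
    d=snapshot(n); cv2.imwrite(f"pics/{n}0.png",d["frame"]); print(n,{k:v for k,v in d.items() if k!="frame"})
E
```

```text
pics
{'time': 0.0, 'joint_pos': array([ 6.58679030e+01,  7.51373697e+00,  8.53280136e+01, -2.53414029e-03,
        8.72610241e+01, -4.88994491e+00]), 'qd': array([-0.01827845,  0.00945044, -0.07256872, -0.00372665, -0.01154021,
       -0.04647842]), 'joint_efforts': array([-5.93893310e-04, -5.69443381e+01, -5.00524735e+01, -4.33062405e-04,
        1.60005817e-02, -1.55741992e-05]), 'tool_pos': array([197.48072513, 566.00342074, 230.27084685]), 'tcp_rot': array([ -93.47921113,   89.89719412, -112.7212399 ]), 'ft_force': array([ 0.20899975,  0.32647634, -0.47949683]), 'wrist_torque': array([ 0.05006316,  0.01732779, -0.02073813]), 'finger_gap': 85.448516744649}
scene {'fx': 544.9562621929413, 'fy': 544.9562621929413, 'cx': 273.1998219559161, 'cy': 209.41741000557374, 'rvec': array([ 0.85443698,  2.47253312, -1.13919779]), 'tvec': array([ 441.37910104, -155.07066486, 1239.11705302])}
top {'fx': 379.64278798938875, 'fy': 379.64278798938875, 'cx': 278.6706007894581, 'cy': 212.91221626543273, 'rvec': array([ 2.13625436, -2.13680038,  0.20994285]), 'tvec': array([ -6.23064101, 550.95150988, 684.73131088])}
wrist {'fx': 332.1760261944829, 'fy': 332.1760261944829, 'cx': 277.67143228769675, 'cy': 214.88173724202966, 'rvec': array([-2.36447808, -1.68139266, -0.23608817]), 'tvec': array([-599.71063702,  -37.49996875,  378.33451532])}
```

View pics/scene0.png

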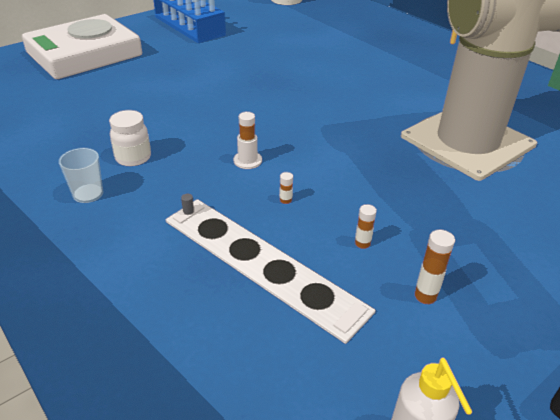

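View pics/top0.png

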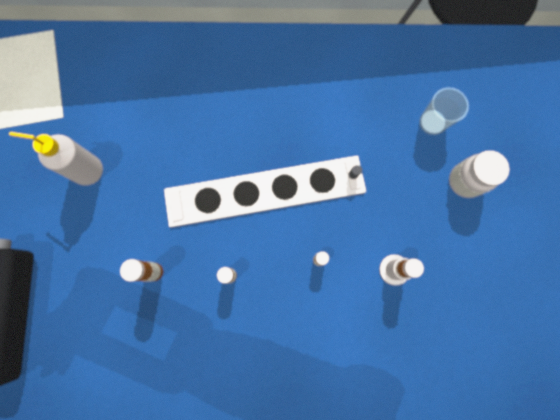

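View pics/wrist0.png

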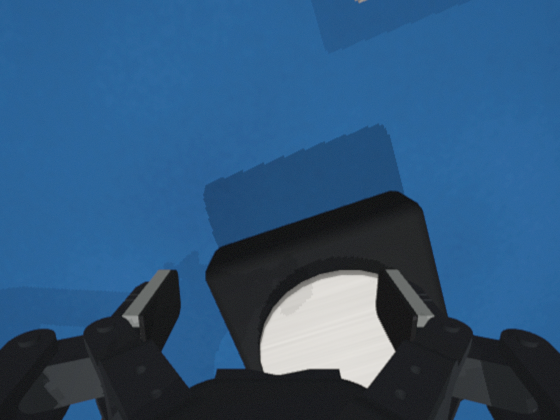

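The scene and top views show all four bottles, the holder and the strip. The post is at the strip's right-hand end in the top view, near pixel (355,172). The top-view marks are near (208,200), (246,193), (285,187) and (322,180). The cap tops are near b4 (132,271), b2 (226,275), b1 (321,258) and b3 (415,268).

```bash
cat > h.py <<'E'
import numpy as np,cv2
def ray(d,uv,z):
    R,_=cv2.Rodrigues(d["rvec"]);K=np.array([[d["fx"],0,d["cx"]],[0,d["fy"],d["cy"]],[0,0,1]])
    C=-R.T@d["tvec"]; v=R.T@np.linalg.solve(K,[uv[0],uv[1],1.]); return C+v*(z-C[2])/v[2]
def proj(d,P):
    K=np.array([[d["fx"],0,d["cx"]],[0,d["fy"],d["cy"]],[0,0,1]])
    return cv2.projectPoints(np.atleast_2d(np.array(P,float)),d["rvec"],d["tvec"],K,None)[0][:,0]
def blobs(mask,lo,hi):
    n,l,s,c=cv2.connectedComponentsWithStats(mask.astype(np.uint8))
    return [(c[i].round(2),s[i]) for i in range(1,n) if lo<s[i,4]<hi]
E
python3 - <<'E'
from bench import snapshot
from h import *
for n in ["top","scene"]:
    d=snapshot(n); f=d["frame"].astype(int)
    print(n,"dark"); 
    for c,s in blobs(f.max(2)<60,100,3000): print(c,s, ray(d,c,10).round(1))
    print("amber")
    a=(f[:,:,2]>f[:,:,0]+40)
    for c,s in blobs(a,20,3000): print(c,s, ray(d,c,0).round(1))
    print("white")
    for c,s in blobs((f.min(2)>140),50,9000): print(c,s)
d=snapshot("top");f=cv2.resize(d["frame"][140:300,100:460],None,fx=2.2,fy=2.2,interpolation=cv2.INTER_CUBIC)
cv2.imwrite("pics/topz.png",f)
d=snapshot("scene");f=cv2.resize(d["frame"][100:350,160:460],None,fx=2.4,fy=2.4,interpolation=cv2.INTER_CUBIC)
cv2.imwrite("pics/scz.png",f)
E
```

```text
top dark
[483.32  10.85] [ 429    0  108   24 2325] [1026.4 -474.3   10. ]
amber
[ 41.41 143.34] [  9 132  51  25 571] [708.3 493.2   0. ]
[400.68 268.21] [397 261   8  15  75] [ 446.4 -254.     0. ]
[146.47 270.78] [141 262  11  18 125] [442. 257.   0.]
white
[28.83 79.84] [   0   30   64   99 5267]
[433.1  121.08] [421 107  26  26 447]
[ 64.51 153.47] [ 34 134  68  37 926]
[485.21 170.05] [ 453  150   57   44 1478]
[261.39 190.99] [ 164  155  202   72 5802]
[321.69 257.71] [315 251  14  15 163]
[400.17 268.64] [379 254  45  31 826]
[131.   269.81] [120 259  23  23 429]
[224.87 274.64] [216 267  19  17 239]
scene dark
[212.48 228.17] [199 219  28  19 394] [626.4 -98.6  10. ]
[244.55 248.71] [230 239  30  21 443] [611.7 -20.   10. ]
[279.2  271.32] [264 261  31  22 510] [597.8  58.9  10. ]
[317.1  295.84] [301 284  33  25 598] [583.5 137.6  10. ]
[555.73 403.8 ] [550 388  10  30 186] [456.8 475.2  10. ]
amber
[453.14  36.79] [450  29   7  15  58] [-458.2 -389.4    0. ]
[246.61 132.29] [240 124  15  17 203] [ 376.3 -334.5    0. ]
[285.91 187.4 ] [281 184  11   7  58] [ 435.7 -119.9   
[... 490 characters left out ...]
 39.98] [484  20  29  31 285]
[548.45  41.18] [535  31  25  25 468]
[127.95 137.4 ] [ 109  110   39   56 1755]
[246.14 118.35] [238 112  17  14 200]
[465.3  148.31] [ 401  112  136   69 2929]
[246.85 153.7 ] [233 134  29  35 658]
[ 84.38 177.34] [  59  148   43   53 1240]
[285.79 178.23] [280 172  13  14 154]
[285.17 194.3 ] [279 188  13  12 107]
[276.67 273.22] [ 166  199  209  145 6297]
[366.95 212.28] [359 204  18  18 248]
[363.22 235.4 ] [356 226  17  17 190]
[441.23 240.94] [429 229  26  25 499]
[429.16 282.  ] [417 264  29  31 497]
[  4.25 346.81] [  0 327  14  34 252]
[ 11.36 379.14] [  0 356  30  48 917]
[423.41 403.06] [ 392  371   67   49 1873]
[ 22.2  407.96] [  0 389  47  31 964]
```

View pics/topz.png

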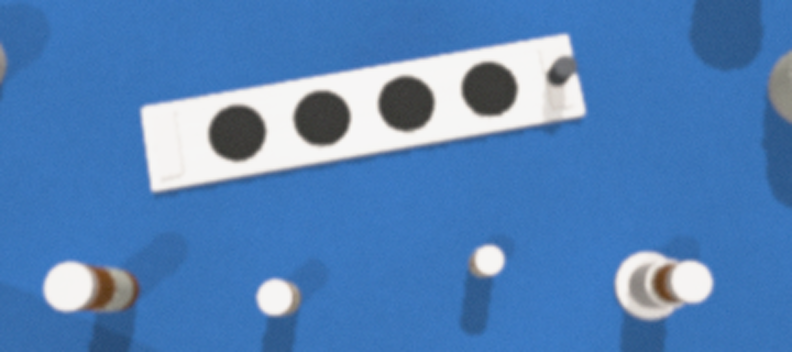

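View pics/scz.png

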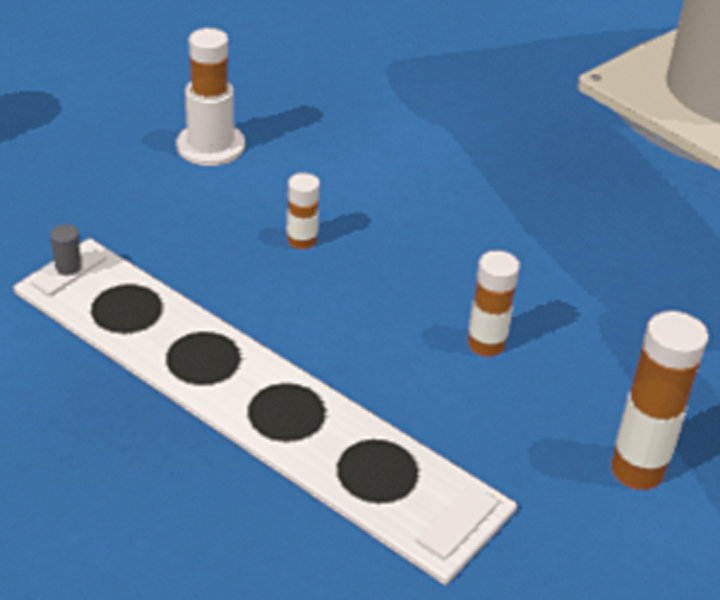

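```bash
cat > loc.py <<'E'
from h import *
from scipy.optimize import minimize
B={1:(24,60),2:(28,80),3:(32,105),4:(36,130)}
def circ(x,y,z,r,n=48):
    t=np.linspace(0,2*np.pi,n,endpoint=False); return np.c_[x+r*np.cos(t),y+r*np.sin(t),np.full(n,z)]
def render(d,parts,S=8):
    m=np.zeros((420,560),np.uint8)
    # supersampled soft mask in window
    return parts
def soft(d,hulls,win,S=6):
    x0,y0,x1,y1=win; m=np.zeros(((y1-y0)*S,(x1-x0)*S),np.uint8)
    for P in hulls:
        p=(proj(d,P)-[x0-.5,y0-.5])*S
        h=cv2.convexHull(p.astype(np.float32)); cv2.fillConvexPoly(m,np.round(h*16).astype(np.int32),255,shift=4)
    return cv2.resize(m,(x1-x0,y1-y0),interpolation=cv2.INTER_AREA)/255.
def cyl(x,y,z0,z1,dia): return np.r_[circ(x,y,z0,dia/2),circ(x,y,z1,dia/2)]
def model(i,x,y,z=0,holder=False):
    D,H=B[i]
    if holder: return [cyl(x,y,0,6,60),cyl(x,y,0,60,41),cyl(x,y,6,6+H,D)]
    return [cyl(x,y,z,z+H,D)]
def seg(f):
    f=f.astype(float); f=np.clip((f[:,:,2]/np.maximum(f[:,:,0],1)-0.45)/0.3,0,1); return f
def fit(ds,i,x,y,z=0,holder=False):
    data=[]
    for d in ds:
        p=np.vstack([proj(d,P) for P in model(i,x,y,z,holder)]); a=np.floor(p.min(0)-6).astype(int);b=np.ceil(p.max(0)+7).astype(int)
        a=np.maximum(a,0); b=np.minimum(b,[560,420])
        data.append((d,(a[0],a[1],b[0],b[1]),seg(d["frame"])[a[1]:b[1],a[0]:b[0]]))
    def cost(v): return sum(((soft(d,model(i,v[0],v[1],z,holder),w)-s)**2).sum() for d,w,s in data)
    r=minimize(cost,[x,y],method="Nelder-Mead",options=dict(initial_simplex=[[x,y],[x+6,y],[x,y+6]],xatol=.1,fatol=.01))
    return r.x.round(1),round(r.fun,1)
E
python3 - <<'E'
from bench import snapshot
from loc import *
t=snapshot("top"); s=snapshot("scene")
for d in (t,s):
    f=d["frame"].astype(int)
    for c,st in blobs((f.max(2)<(100 if d is t else 80))&(f[:,:,0]<f[:,:,2]*1.4),250,1200): print("mark",c,st[4],ray(d,c,10).round(1))
uv={1:(321.8,258.6),2:(225.5,275.5),3:(413.6,268.2),4:(131.8,270.5)}
for i in B:
    z=6*(i==3); p=ray(t,uv[i],B[i][1]+z); x,y=p[:2]
    print(i,p.round(1),fit([t],i,x,y,0,i==3),fit([s],i,x,y,0,i==3),fit([t,s],i,x,y,0,i==3))
E
```

```text
mark [321.97 180.1 ] 425 [627.3 -97.1  10. ]
mark [284.26 186.76] 432 [612.9 -18.7  10. ]
mark [245.9 193.2] 435 [599.   60.2  10. ]
mark [207.37 199.96] 446 [584.7 138.6  10. ]
mark [212.42 228.13] 436 [626.4 -98.8  10. ]
mark [244.3  248.92] 496 [612.4 -19.9  10. ]
mark [278.99 271.32] 570 [598.   58.7  10. ]
mark [316.9  295.93] 658 [583.8 137.5  10. ]
1 [462.4 -86.6  60. ] (array([464.9, -87.8]), np.float64(17.2)) (array([461.4, -90.8]), np.float64(13.6)) (array([463. , -88.8]), np.float64(52.6))
2 [431.3  89.8  80. ] (array([432.6,  92.4]), np.float64(23.9)) (array([430. ,  88.7]), np.float64(15.1)) (array([431.7,  90.3]), np.float64(78.0))
3 [ 442.8 -239.   111. ] (array([ 444.1, -239.8]), np.float64(56.3)) (array([ 441.4, -243.9]), np.float64(20.2)) (array([ 443.5, -241.2]), np.float64(111.8))
4 [439.  239.1 130. ] (array([440.2, 242.4]), np.float64(22.4)) (array([437.3, 238.6]), np.float64(25.9)) (array([439.9, 240.1]), np.float64(129.6))
```

```bash
cat > fr.py <<'E'
import numpy as np
from scipy.spatial.transform import Rotation as Ro
th=np.arctan2(14.2,78.7)
Y=np.array([np.cos(th),np.sin(th),0]);X=np.array([0,0,-1.]);Z=np.cross(X,Y)
RT=np.c_[X,Y,Z]
def delta(p,q): return (RT.T@(np.array(q,float)-p)).round(1)
E
python3 - <<'E'
from bench import sense
from fr import *
s=sense(); R=Ro.from_euler("xyz",s["tcp_rot"],degrees=True); print(R.as_matrix().round(3),RT.round(3))
Ydir=R.as_matrix()[:,1]; print("yaw y",np.degrees(np.arctan2(Ydir[1],Ydir[0])), "target",np.degrees(th))
rv=(R.inv()*Ro.from_matrix(RT)).as_rotvec();print("rv",rv)
E
```

```text
[[-0.     0.33   0.944]
 [-0.     0.944 -0.33 ]
 [-1.    -0.     0.   ]] [[ 0.     0.984  0.178]
 [ 0.     0.178 -0.984]
 [-1.     0.     0.   ]]
yaw y 70.76040350281967 target 10.227948029964349
rv [1.05649065e+00 1.08453856e-04 1.35781608e-04]
```

{"api": "drive_tool", "payload": {
  "deltas": [
    [0, 0, -0.02, 0.025, 0.117, 0, 0],
    [0, 0, -0.04, 0.05, 0.235, 0, 0],
    [0, 0, -0.06, 0.075, 0.352, 0, 0],
    [0, 0, -0.08, 0.1, 0.47, 0, 0],
    [0, 0, -0.1, 0.125, 0.587, 0, 0],
    [0, 0, -0.12, 0.15, 0.704, 0, 0],
    [0, 0, -0.14, 0.175, 0.822, 0, 0],
    [0, 0, -0.16, 0.2, 0.939, 0, 0],
    [0, 0, -0.18, 0.225, 1.0565, 0, 0],
    [0, 0, -0.2, 0.25, 1.0565, 0, 0]
  ],
  "squeeze": 50
}}

```text
time: 1.28
tool_pos: [368.4, 293.9, 231.6]
tcp_rot: [110.8, 90.0, 30.5]
ft_force: [1.2, 0.2, 0.6]
finger_gap: 85.4
```

```bash
python3 - <<'E'
from fr import *
P=np.array([367.7,295.2,231.3])
print(delta(P,[462.8,-89.1,110]))
E
```

```text
[121.3  25.4 395.1]
```

{"api": "drive_tool", "payload": {
  "deltas": [
    [0, 0.01, 0.0025, 0.04, 0, 0, 0],
    [0, 0.02, 0.005, 0.08, 0, 0, 0],
    [0, 0.03, 0.008, 0.12, 0, 0, 0],
    [0, 0.045, 0.01, 0.16, 0, 0, 0],
    [0, 0.06, 0.013, 0.2, 0, 0, 0],
    [0, 0.075, 0.015, 0.24, 0, 0, 0],
    [0, 0.09, 0.018, 0.28, 0, 0, 0],
    [0, 0.1, 0.02, 0.32, 0, 0, 0],
    [0, 0.11, 0.023, 0.36, 0, 0, 0],
    [0, 0.1213, 0.0254, 0.3951, 0, 0, 0]
  ]
}}

```text
time: 2.12
tool_pos: [463.4, -91.4, 110.2]
tcp_rot: [61.9, 89.9, -17.9]
ft_force: [1.4, 0.5, 0.9]
finger_gap: 85.4
```

{"api": "drive_tool", "payload": {
  "deltas": [
    [0, 0, 0, 0, 0, 0, 0],
    [0, 0, 0, 0, 0, 0, 0],
    [0, 0, 0, 0, 0, 0, 0],
    [0, 0, 0, 0, 0, 0, 0],
    [0, 0, 0, 0, 0, 0, 0],
    [0, 0, 0, 0, 0, 0, 0],
    [0, 0, 0, 0, 0, 0, 0],
    [0, 0, 0, 0, 0, 0, 0],
    [0, 0, 0, 0, 0, 0, 0],
    [0, 0, 0, 0, 0, 0, 0]
  ]
}}

```text
time: 2.95
tool_pos: [463.0, -88.8, 110.1]
tcp_rot: [49.7, 90.0, -30.0]
ft_force: [0.2, -0.9, -0.5]
finger_gap: 85.0
```

```bash
python3 - <<'E'
from bench import snapshot,sense
from h import *
s=sense();print(s["tool_pos"],s["tcp_rot"],s["ft_force"])
d=snapshot("wrist");cv2.imwrite("pics/w1.png",d["frame"])
for g in (0,-10,10):pass
print(proj(d,[s["tool_pos"],[462.8,-89.1,60],[462.8,-89.1,0]]))
E
```

```text
[463.01253297 -88.82760462 110.08921514] [ 49.74660319  89.99058007 -30.00253695] [ 0.20826861 -0.87975054 -0.46047859]
[[275.1471118  275.17097491]
 [275.34292609 238.65249669]
 [275.87350507 212.23258539]]
```

View pics/w1.png

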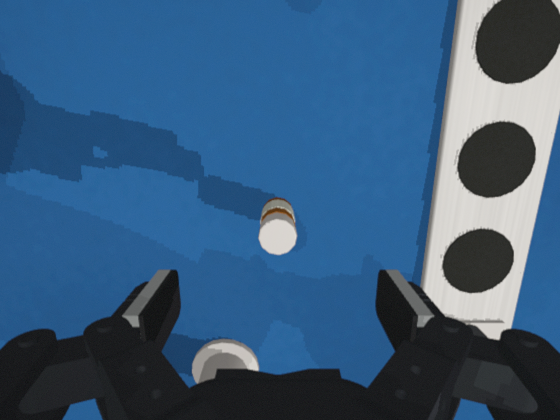

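The wrist view shows the b1 cap at (277,236), midway between the fingertips at about x=178 and x=377. I can go straight down.

{"api": "drive_tool", "payload": {
  "deltas": [
    [0, 0.015, 0, 0, 0, 0, 0],
    [0, 0.03, 0, 0, 0, 0, 0],
    [0, 0.045, 0, 0, 0, 0, 0],
    [0, 0.06, 0, 0, 0, 0, 0],
    [0, 0.075, 0, 0, 0, 0, 0],
    [0, 0.083, 0, 0, 0, 0, 0],
    [0, 0.088, 0, -0.001, 0, 0, 0],
    [0, 0.088, 0, -0.001, 0, 0, 0],
    [120, 0.088, 0, -0.001, 0, 0, 0],
    [120, 0.088, 0, -0.001, 0, 0, 0]
  ]
}}

```text
time: 3.83
tool_pos: [463.6, -88.3, 23.0]
tcp_rot: [63.6, 89.9, -16.2]
ft_force: [-0.3, -0.5, 0.4]
finger_gap: 64.2
```

{"api": "drive_tool", "payload": {
  "deltas": [
    [150, 0, 0, 0, 0, 0, 0],
    [170, 0, 0, 0, 0, 0, 0],
    [190, 0, 0, 0, 0, 0, 0],
    [255, 0, 0, 0, 0, 0, 0],
    [255, 0, 0, 0, 0, 0, 0],
    [255, 0, 0, 0, 0, 0, 0],
    [255, 0, 0, 0, 0, 0, 0],
    [255, 0, 0, 0, 0, 0, 0],
    [255, 0, 0, 0, 0, 0, 0],
    [255, 0, 0, 0, 0, 0, 0]
  ]
}}

```text
time: 4.67
tool_pos: [463.3, -88.2, 22.7]
tcp_rot: [60.7, 89.9, -19.0]
ft_force: [-0.5, -0.5, 5.7]
finger_gap: 23.1
```

```bash
cat > see.py <<'E'
import sys
from bench import snapshot,sense
from h import *
n=sys.argv[1]
s=sense();print(s["time"],s["tool_pos"].round(1),s["tcp_rot"].round(1),s["ft_force"].round(1),s["finger_gap"])
a=snapshot("scene")["frame"][60:370,140:480];b=snapshot("wrist")["frame"]
a=cv2.resize(a,(400,365));b=cv2.resize(b,(400,300));o=np.zeros((365,800,3),np.uint8);o[:,:400]=a;o[:300,400:]=b
cv2.imwrite(f"pics/{n}.png",o)
E
python3 see.py g1
```

```text
4.6667 [463.3 -88.2  22.7] [ 60.7  89.9 -19. ] [-0.5 -0.5  5.7] 23.085340054945334
```

View pics/g1.png

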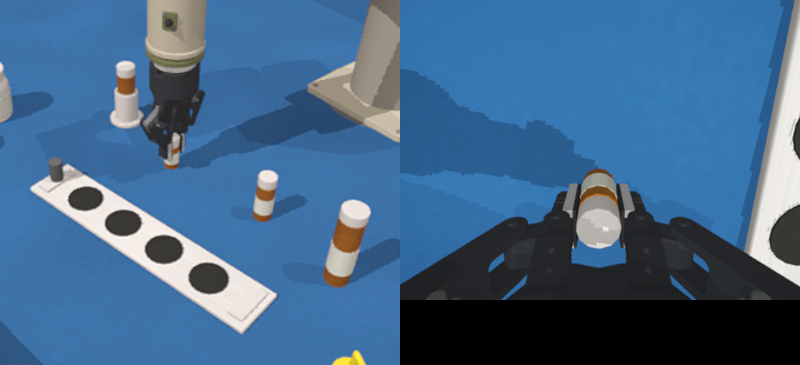

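```bash
python3 - <<'E'
from fr import *
print(delta([462.6,-88.1,22],[626.8,-98,62]),delta([626.8,-98,62],[431.3,90.5,130]))
E
```

```text
[-40.  159.8  38.9] [ -68.  -158.9 -220.2]
```

{"api": "drive_tool", "payload": {
  "deltas": [
    [255, -0.006, 0, 0, 0, 0, 0],
    [255, -0.018, 0, 0, 0, 0, 0],
    [255, -0.03, 0.004, 0.001, 0, 0, 0],
    [255, -0.04, 0.014, 0.004, 0, 0, 0],
    [255, -0.04, 0.03, 0.009, 0, 0, 0],
    [255, -0.04, 0.05, 0.014, 0, 0, 0],
    [255, -0.04, 0.07, 0.019, 0, 0, 0],
    [255, -0.04, 0.09, 0.024, 0, 0, 0],
    [255, -0.04, 0.108, 0.028, 0, 0, 0],
    [255, -0.04, 0.124, 0.032, 0, 0, 0]
  ]
}}

```text
time: 5.6
tool_pos: [591.5, -97.5, 62.0]
tcp_rot: [-127.4, 90.0, 152.9]
ft_force: [0.2, -1.1, 0.2]
finger_gap: 22.5
```

{"api": "drive_tool", "payload": {
  "deltas": [
    [255, 0, 0.014, 0.003, 0, 0, 0],
    [255, 0, 0.025, 0.005, 0, 0, 0],
    [255, 0, 0.032, 0.006, 0, 0, 0],
    [255, 0, 0.0358, 0.0069, 0, 0, 0],
    [255, 0, 0.0358, 0.0069, 0, 0, 0],
    [255, 0.005, 0.0358, 0.0069, 0, 0, 0],
    [255, 0.015, 0.0358, 0.0069, 0, 0, 0],
    [255, 0.02, 0.0358, 0.0069, 0, 0, 0],
    [255, 0.022, 0.0358, 0.0069, 0, 0, 0],
    [255, 0.022, 0.0358, 0.0069, 0, 0, 0]
  ]
}}

```text
time: 6.43
tool_pos: [625.6, -97.7, 38.4]
tcp_rot: [-113.6, 89.9, 166.6]
ft_force: [0.1, -0.2, -0.0]
finger_gap: 22.7
```

```bash
python3 see.py p1; python3 - <<'E'
from bench import snapshot
from h import *
d=snapshot("top");cv2.imwrite("pics/t1.png",cv2.resize(d["frame"][130:250,150:400],None,fx=3,fy=3,interpolation=cv2.INTER_CUBIC))
E
```

```text
6.4333 [625.6 -97.7  38.4] [-113.6   89.9  166.6] [ 0.1 -0.2 -0. ] 22.740607197209588
```

View pics/p1.png

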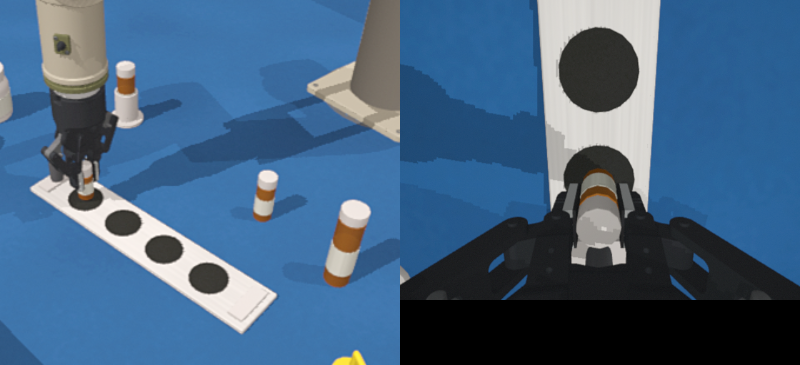

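View pics/t1.png

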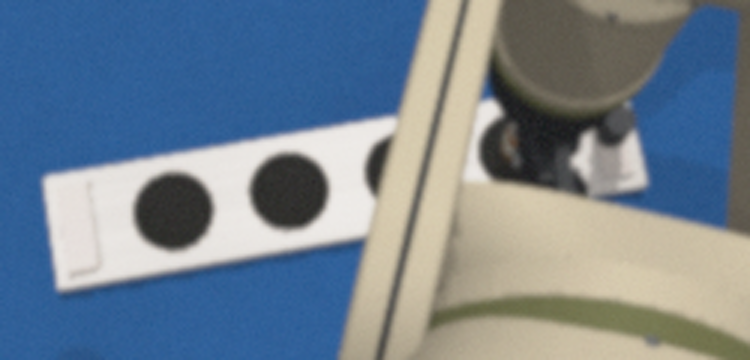

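{"api": "drive_tool", "payload": {
  "deltas": [
    [255, 0.002, 0, 0, 0, 0, 0],
    [255, 0.004, 0, 0, 0, 0, 0],
    [255, 0.005, 0, 0, 0, 0, 0],
    [255, 0.0055, 0, 0, 0, 0, 0],
    [255, 0.0055, 0, 0, 0, 0, 0],
    [255, 0.0055, 0, 0, 0, 0, 0],
    [255, 0.0055, 0, 0, 0, 0, 0],
    [255, 0.0055, 0, 0, 0, 0, 0],
    [255, 0.0055, 0, 0, 0, 0, 0],
    [255, 0.0055, 0, 0, 0, 0, 0]
  ]
}}

```text
time: 7.42
tool_pos: [627.0, -98.0, 34.6]
tcp_rot: [54.3, 90.0, -25.5]
ft_force: [0.0, -0.4, -0.9]
finger_gap: 23.1
```

```bash
python3 - <<'E'
from bench import snapshot,sense
from h import *
print(sense()["tool_pos"],sense()["ft_force"])
d=snapshot("scene");f=d["frame"].copy();S=6
f=cv2.resize(f[190:250,160:270],None,fx=S,fy=S,interpolation=cv2.INTER_CUBIC)
from loc import circ
for z in (10,70):
  p=(proj(d,circ(626.8,-98,z,12))-[159.5,189.5])*S-.5
  cv2.polylines(f,[np.round(p).astype(np.int32)],True,(0,255,0),1)
cv2.imwrite("pics/z1.png",f)
E
```

```text
[627.00321438 -97.96141505  34.56524057] [ 0.04889437 -0.37016783 -0.85507664]
```

View pics/z1.png

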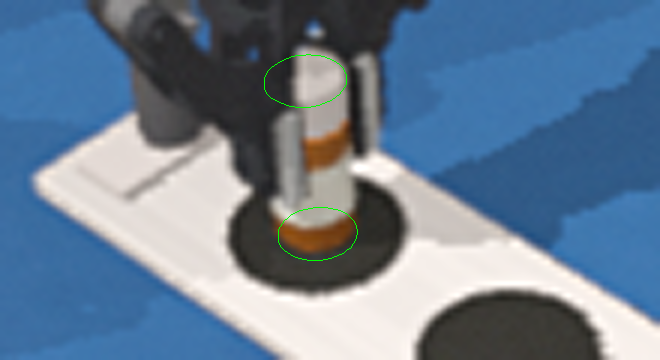

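{"api": "drive_tool", "payload": {
  "deltas": [
    [255, 0.0005, 0, 0, 0, 0, 0],
    [255, 0.001, 0, 0, 0, 0, 0],
    [255, 0.0015, 0, 0, 0, 0, 0],
    [255, 0.0018, 0, 0, 0, 0, 0],
    [255, 0.0018, 0, 0, 0, 0, 0],
    [255, 0.0018, 0, 0, 0, 0, 0],
    [255, 0.0018, 0, 0, 0, 0, 0],
    [255, 0.0018, 0, 0, 0, 0, 0],
    [255, 0.0018, 0, 0, 0, 0, 0],
    [255, 0.0018, 0, 0, 0, 0, 0]
  ]
}}

```text
time: 8.3
tool_pos: [627.0, -97.9, 32.7]
tcp_rot: [-129.4, 90.0, 150.8]
ft_force: [-1.3, -0.2, 0.6]
finger_gap: 23.0
```

{"api": "drive_tool", "payload": {
  "deltas": [
    [255, 0.0003, 0, 0, 0, 0, 0],
    [255, 0.0006, 0, 0, 0, 0, 0],
    [255, 0.0006, 0, 0, 0, 0, 0],
    [190, 0.0006, 0, 0, 0, 0, 0],
    [180, 0.0006, 0, 0, 0, 0, 0],
    [170, 0.0006, 0, 0, 0, 0, 0],
    [150, 0.0006, 0, 0, 0, 0, 0],
    [100, 0.0006, 0, 0, 0, 0, 0],
    [50, 0.0006, 0, 0, 0, 0, 0],
    [0, 0.0006, 0, 0, 0, 0, 0]
  ]
}}

```text
time: 9.13
tool_pos: [626.9, -97.9, 31.9]
tcp_rot: [-118.6, 90.0, 161.6]
ft_force: [-0.1, 1.0, 0.9]
finger_gap: 70.1
```

{"api": "drive_tool", "payload": {
  "deltas": [
    [0, 0, 0, 0, 0, 0, 0],
    [0, 0, 0, 0, 0, 0, 0],
    [0, -0.01, 0, 0, 0, 0, 0],
    [0, -0.03, 0, 0, 0, 0, 0],
    [0, -0.05, 0, 0, 0, 0, 0],
    [0, -0.07, 0, 0, 0, 0, 0],
    [0, -0.09, 0, -0.02, 0, 0, 0],
    [0, -0.1, -0.02, -0.05, 0, 0, 0],
    [0, -0.1, -0.045, -0.085, 0, 0, 0],
    [0, -0.1, -0.075, -0.12, 0, 0, 0]
  ]
}}

```text
time: 9.97
tool_pos: [536.7, 4.0, 134.3]
tcp_rot: [79.7, 89.8, -0.1]
ft_force: [0.3, 0.8, 0.3]
finger_gap: 85.3
```

```bash
python3 see.py r1; python3 - <<'E'
from fr import *
C=np.array([626.8,-98,32.1])+RT@np.array([-100,-75,-120]); print(C, delta(C,[431.3,90.5,115]))
from bench import snapshot
from loc import *
s=snapshot("scene");print(fit([s],1,626.8,-98,10))
E
```

```text
9.9667 [536.7   4.  134.3] [79.7 89.8 -0.1] [0.3 0.8 0.3] 85.34287330202302
[531.6840412    6.77573375 132.1       ] [  17.1  -83.9 -100.2]
(array([644.7, -91.4]), np.float64(604.5))
```

View pics/r1.png

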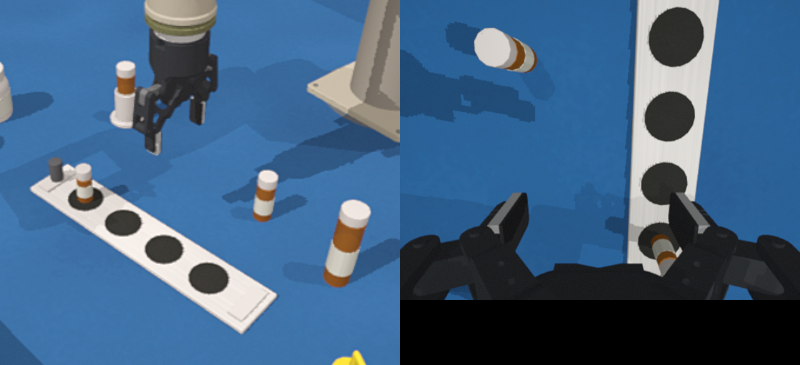

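b1 stands in the middle of the mark beside the post, seen at (85,195) in the left panel. Next is bottle 2.

{"api": "drive_tool", "payload": {
  "deltas": [
    [0, 0.002, -0.02, -0.024, 0, 0, 0],
    [0, 0.004, -0.04, -0.048, 0, 0, 0],
    [0, 0.008, -0.06, -0.072, 0, 0, 0],
    [0, 0.012, -0.075, -0.09, 0, 0, 0],
    [0, 0.0171, -0.0839, -0.1002, 0, 0, 0],
    [0, 0.0171, -0.0839, -0.1002, 0, 0, 0],
    [0, 0.0171, -0.0839, -0.1002, 0, 0, 0],
    [0, 0.0171, -0.0839, -0.1002, 0, 0, 0],
    [0, 0.0171, -0.0839, -0.1002, 0, 0, 0],
    [0, 0.0171, -0.0839, -0.1002, 0, 0, 0]
  ]
}}

```text
time: 10.95
tool_pos: [437.0, 86.3, 115.6]
tcp_rot: [76.7, 89.9, -3.1]
ft_force: [-0.1, -0.2, -0.1]
finger_gap: 85.4
```

```bash
python3 see.py a2; python3 - <<'E'
from fr import *
from bench import snapshot
from loc import *
s=snapshot("wrist");cv2.imwrite("pics/a2w.png",s["frame"]);print(proj(s,[431.3,90.5,80]))
s=snapshot("scene");print(fit([s],1,626.8,-98,10))
E
```

```text
10.95 [437.   86.3 115.6] [76.7 89.9 -3.1] [-0.1 -0.2 -0.1] 85.40287466088685
[[267.79307693 239.16307266]]
(array([644.7, -91.4]), np.float64(606.2))
```

View pics/a2w.png

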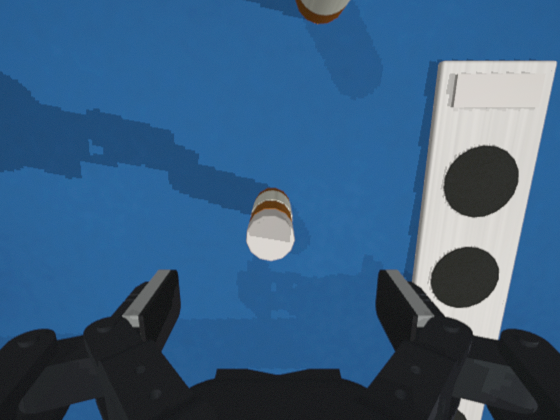

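{"api": "drive_tool", "payload": {
  "deltas": [
    [0, 0.006, -0.0046, -0.0052, 0, 0, 0],
    [0, 0.02, -0.0046, -0.0052, 0, 0, 0],
    [0, 0.035, -0.0046, -0.0052, 0, 0, 0],
    [0, 0.05, -0.0046, -0.0052, 0, 0, 0],
    [0, 0.065, -0.0046, -0.0052, 0, 0, 0],
    [0, 0.078, -0.0046, -0.0052, 0, 0, 0],
    [0, 0.085, -0.0046, -0.0052, 0, 0, 0],
    [0, 0.0875, -0.0046, -0.0052, 0, 0, 0],
    [100, 0.0875, -0.0046, -0.0052, 0, 0, 0],
    [120, 0.0875, -0.0046, -0.0052, 0, 0, 0]
  ]
}}

```text
time: 11.98
tool_pos: [430.8, 91.3, 28.0]
tcp_rot: [85.2, 90.0, 5.4]
ft_force: [0.2, 0.5, 0.4]
finger_gap: 64.1
```

{"api": "drive_tool", "payload": {
  "deltas": [
    [150, 0, 0, 0, 0, 0, 0],
    [160, 0, 0, 0, 0, 0, 0],
    [175, 0, 0, 0, 0, 0, 0],
    [255, 0, 0, 0, 0, 0, 0],
    [255, 0, 0, 0, 0, 0, 0],
    [255, 0, 0, 0, 0, 0, 0],
    [255, 0, 0, 0, 0, 0, 0],
    [255, 0, 0, 0, 0, 0, 0],
    [255, 0, 0, 0, 0, 0, 0],
    [255, 0, 0, 0, 0, 0, 0]
  ]
}}

```text
time: 12.82
tool_pos: [431.3, 91.2, 28.4]
tcp_rot: [85.0, 89.9, 5.2]
ft_force: [-1.2, -0.2, 7.0]
finger_gap: 27.1
```

```bash
python3 see.py g2; python3 - <<'E'
from fr import *
from bench import sense
p=sense()["tool_pos"]
print(delta(p,[612.6,-19.3,p[2]+50]))
E
```

```text
12.8167 [431.3  91.2  28.4] [85.  89.9  5.2] [-1.2 -0.2  7. ] 27.119083024449758
[-50.  158.8 141. ]
```

View pics/g2.png

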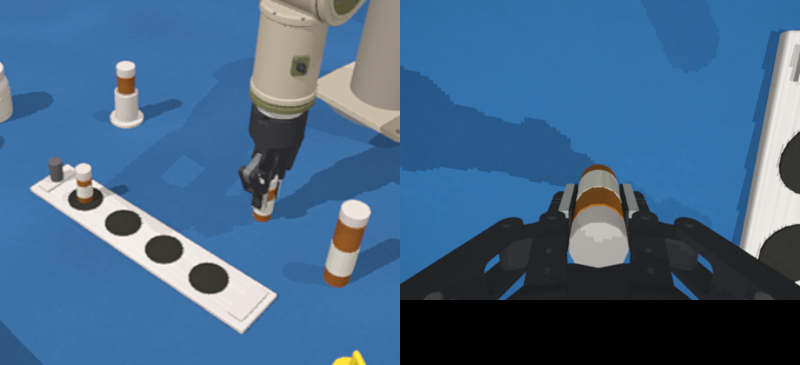

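{"api": "drive_tool", "payload": {
  "deltas": [
    [255, -0.008, 0, 0, 0, 0, 0],
    [255, -0.022, 0, 0, 0, 0, 0],
    [255, -0.036, 0.006, 0.005, 0, 0, 0],
    [255, -0.046, 0.018, 0.016, 0, 0, 0],
    [255, -0.05, 0.036, 0.032, 0, 0, 0],
    [255, -0.05, 0.056, 0.05, 0, 0, 0],
    [255, -0.05, 0.076, 0.068, 0, 0, 0],
    [255, -0.05, 0.096, 0.086, 0, 0, 0],
    [255, -0.05, 0.114, 0.102, 0, 0, 0],
    [255, -0.05, 0.13, 0.116, 0, 0, 0]
  ]
}}

```text
time: 13.75
tool_pos: [580.2, -0.9, 77.8]
tcp_rot: [11.5, 90.0, -68.3]
ft_force: [-0.2, 0.1, -0.6]
finger_gap: 27.1
```

{"api": "drive_tool", "payload": {
  "deltas": [
    [255, 0, 0.012, 0.011, 0, 0, 0],
    [255, 0, 0.021, 0.018, 0, 0, 0],
    [255, 0, 0.026, 0.023, 0, 0, 0],
    [255, 0, 0.0288, 0.025, 0, 0, 0],
    [255, 0.004, 0.0288, 0.025, 0, 0, 0],
    [255, 0.014, 0.0288, 0.025, 0, 0, 0],
    [255, 0.024, 0.0288, 0.025, 0, 0, 0],
    [255, 0.03, 0.0288, 0.025, 0, 0, 0],
    [255, 0.03, 0.0288, 0.025, 0, 0, 0],
    [255, 0.03, 0.0288, 0.025, 0, 0, 0]
  ]
}}

```text
time: 14.58
tool_pos: [610.7, -19.0, 46.3]
tcp_rot: [-106.6, 89.9, 173.6]
ft_force: [-0.4, -0.1, -0.0]
finger_gap: 27.0
```

```bash
cat > zz.py <<'E'
import sys
from bench import snapshot,sense
from loc import *
i,x,y,zb=int(sys.argv[1]),*map(float,sys.argv[2:5]);n=sys.argv[5]
s=sense();print(s["time"],s["tool_pos"].round(2),s["ft_force"].round(1),s["finger_gap"])
d=snapshot("scene");S=6;c=proj(d,[x,y,50])[0].astype(int);x0,y0=c-[55,45]
f=cv2.resize(d["frame"][y0:y0+90,x0:x0+110],None,fx=S,fy=S,interpolation=cv2.INTER_CUBIC)
D,H=B[i]
for z,r in ((10,D/2),(10+H,D/2),(10,28)):
  p=(proj(d,circ(x,y,z,r))-[x0-.5,y0-.5])*S-.5
  cv2.polylines(f,[np.round(p).astype(np.int32)],True,(0,255,0),1)
cv2.imwrite(f"pics/{n}.png",f)
E
python3 zz.py 2 612.6 -19.3 10 z2
```

```text
14.5833 [610.66 -19.03  46.28] [-0.4 -0.1 -0. ] 26.96982642238013
```

View pics/z2.png

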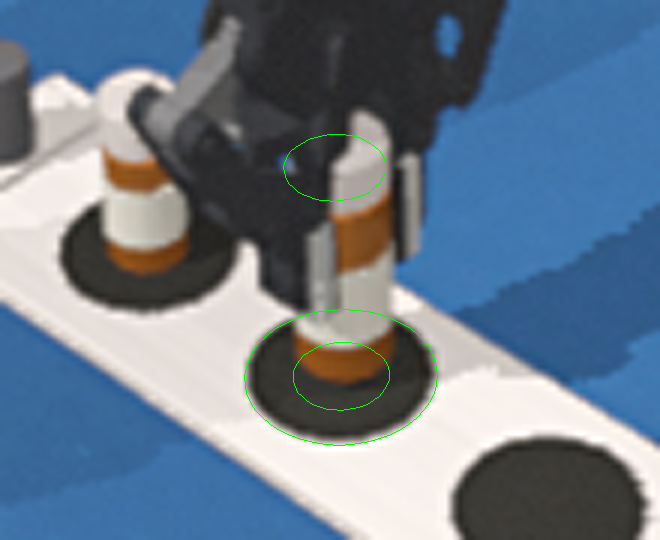

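{"api": "drive_tool", "payload": {
  "deltas": [
    [255, 0.002, 0, 0, 0, 0, 0],
    [255, 0.004, 0, 0, 0, 0, 0],
    [255, 0.006, 0, 0, 0, 0, 0],
    [255, 0.0068, 0, 0, 0, 0, 0],
    [255, 0.0068, 0, 0, 0, 0, 0],
    [255, 0.0068, 0, 0, 0, 0, 0],
    [255, 0.0068, 0, 0, 0, 0, 0],
    [255, 0.0068, 0, 0, 0, 0, 0],
    [255, 0.0068, 0, 0, 0, 0, 0],
    [255, 0.0068, 0, 0, 0, 0, 0]
  ]
}}

```text
time: 15.47
tool_pos: [611.9, -19.4, 40.8]
tcp_rot: [76.9, 90.0, -2.9]
ft_force: [-0.2, 0.7, 0.4]
finger_gap: 27.1
```

Now lower another 2.7 mm, ease the fingers open, and rise straight up.

{"api": "drive_tool", "payload": {
  "deltas": [
    [255, 0.001, 0.0005, 0, 0, 0, 0],
    [255, 0.002, 0.0005, 0, 0, 0, 0],
    [255, 0.0024, 0.0005, 0, 0, 0, 0],
    [255, 0.0027, 0.0005, 0, 0, 0, 0],
    [255, 0.0027, 0.0005, 0, 0, 0, 0],
    [255, 0.0027, 0.0005, 0, 0, 0, 0],
    [255, 0.0027, 0.0005, 0, 0, 0, 0],
    [255, 0.0027, 0.0005, 0, 0, 0, 0],
    [255, 0.0027, 0.0005, 0, 0, 0, 0],
    [255, 0.0027, 0.0005, 0, 0, 0, 0]
  ]
}}

```text
time: 16.3
tool_pos: [612.4, -19.3, 38.4]
tcp_rot: [67.5, 90.0, -12.2]
ft_force: [-1.9, -0.4, 5.7]
finger_gap: 26.8
```

```bash
python3 zz.py 2 612.6 -19.3 10 z2b
```

```text
16.3 [612.43 -19.32  38.44] [-1.9 -0.4  5.7] 26.822782536621922
```

View pics/z2b.png

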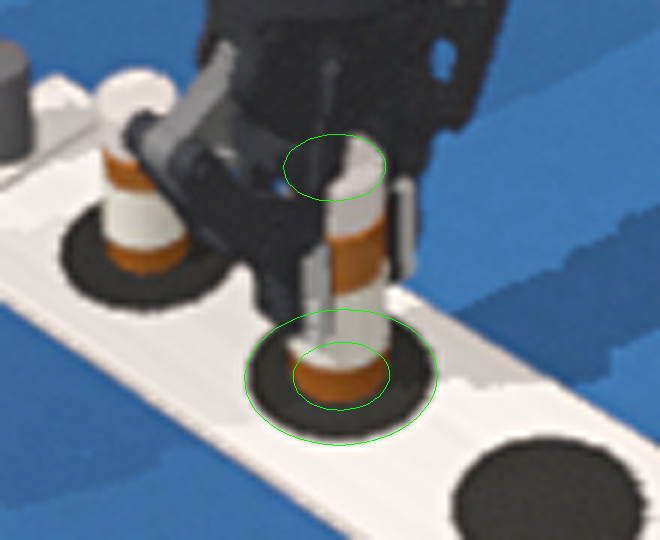

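{"api": "drive_tool", "payload": {
  "deltas": [
    [190, 0, 0, 0, 0, 0, 0],
    [175, 0, 0, 0, 0, 0, 0],
    [160, 0, 0, 0, 0, 0, 0],
    [130, 0, 0, 0, 0, 0, 0],
    [80, 0, 0, 0, 0, 0, 0],
    [0, 0, 0, 0, 0, 0, 0],
    [0, 0, 0, 0, 0, 0, 0],
    [0, 0, 0, 0, 0, 0, 0],
    [0, -0.004, 0, 0, 0, 0, 0],
    [0, -0.02, 0, 0, 0, 0, 0]
  ]
}}

```text
time: 17.18
tool_pos: [610.0, -19.0, 55.3]
tcp_rot: [-106.8, 89.7, 173.4]
ft_force: [-0.3, -1.0, -0.2]
finger_gap: 85.2
```

{"api": "drive_tool", "payload": {
  "deltas": [
    [0, -0.025, 0, 0, 0, 0, 0],
    [0, -0.05, 0, 0, 0, 0, 0],
    [0, -0.075, 0, 0, 0, 0, 0],
    [0, -0.1, 0, 0, 0, 0, 0],
    [0, -0.12, 0, 0, 0, 0, 0],
    [0, -0.13, 0, 0, 0, 0, 0],
    [0, -0.13, 0, 0, 0, 0, 0],
    [0, -0.13, 0, 0, 0, 0, 0],
    [0, -0.13, 0, 0, 0, 0, 0],
    [0, -0.13, 0, 0, 0, 0, 0]
  ]
}}

```text
time: 18.02
tool_pos: [611.1, -19.2, 185.6]
tcp_rot: [-106.9, 89.8, 173.4]
ft_force: [-0.6, 0.1, -0.7]
finger_gap: 85.1
```

```bash
python3 see.py r2; python3 - <<'E'
from fr import *
from bench import sense
p=sense()["tool_pos"]
print(delta(p,[442.5,-241.6,160]))
E
```

```text
18.0167 [611.1 -19.2 185.6] [-106.9   89.8  173.4] [-0.6  0.1 -0.7] 85.11107017488503
[  26.2 -205.7  188.9]
```

View pics/r2.png

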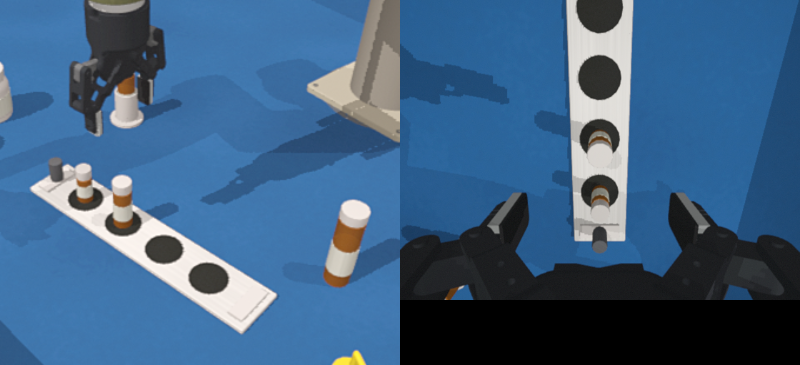

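{"api": "drive_tool", "payload": {
  "deltas": [
    [0, 0.002, -0.015, 0.013, 0, 0, 0],
    [0, 0.004, -0.04, 0.037, 0, 0, 0],
    [0, 0.007, -0.065, 0.06, 0, 0, 0],
    [0, 0.01, -0.09, 0.083, 0, 0, 0],
    [0, 0.013, -0.115, 0.106, 0, 0, 0],
    [0, 0.016, -0.14, 0.129, 0, 0, 0],
    [0, 0.02, -0.165, 0.152, 0, 0, 0],
    [0, 0.023, -0.187, 0.172, 0, 0, 0],
    [0, 0.0262, -0.2, 0.184, 0, 0, 0],
    [0, 0.0262, -0.2057, 0.1889, 0, 0, 0]
  ]
}}

```text
time: 18.95
tool_pos: [441.2, -243.2, 160.4]
tcp_rot: [-117.3, 89.9, 162.8]
ft_force: [0.4, 0.3, 0.2]
finger_gap: 85.3
```

{"api": "drive_tool", "payload": {
  "deltas": [
    [0, 0, 0, 0, 0, 0, 0],
    [0, 0, 0, 0, 0, 0, 0],
    [0, 0, 0, 0, 0, 0, 0],
    [0, 0, 0, 0, 0, 0, 0],
    [0, 0, 0, 0, 0, 0, 0],
    [0, 0, 0, 0, 0, 0, 0],
    [0, 0, 0, 0, 0, 0, 0],
    [0, 0, 0, 0, 0, 0, 0],
    [0, 0, 0, 0, 0, 0, 0],
    [0, 0, 0, 0, 0, 0, 0]
  ]
}}

```text
time: 19.78
tool_pos: [443.5, -241.7, 161.8]
tcp_rot: [125.5, 90.0, 45.7]
ft_force: [-0.2, 0.2, 0.1]
finger_gap: 85.3
```

```bash
python3 - <<'E'
from fr import *
from bench import snapshot,sense
from loc import *
s=sense();p=s["tool_pos"];print(p,s["tcp_rot"]);print(delta(p,[442.5,-241.6,80]))
d=snapshot("wrist");cv2.imwrite("pics/a3w.png",d["frame"])
print(proj(d,[[442.5,-241.6,111],[442.5,-241.6,60],[442.5,-241.6,0]]))
f=d["frame"].copy()
print([ (i,proj(d,circ(442.5,-241.6,111,16)).mean(0)) for i in [0]])
E
```

```text
[ 443.45113845 -241.66405239  161.8058666 ] [125.49222055  89.99657182  45.72047621]
[81.8 -0.9 -0.2]
[[274.30015298 237.53234033]
 [274.97573412 214.58201749]
 [275.49870773 196.8159598 ]]
[(0, array([274.29972975, 237.26703527]))]
```

View pics/a3w.png

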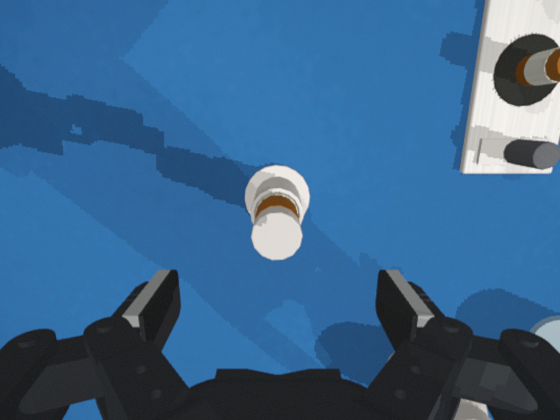

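{"api": "drive_tool", "payload": {
  "deltas": [
    [0, 0.006, 0, -0.001, 0, 0, 0],
    [0, 0.02, 0, -0.001, 0, 0, 0],
    [0, 0.035, 0, -0.001, 0, 0, 0],
    [0, 0.05, 0, -0.001, 0, 0, 0],
    [0, 0.065, 0, -0.001, 0, 0, 0],
    [0, 0.077, 0, -0.001, 0, 0, 0],
    [0, 0.083, 0, -0.001, 0, 0, 0],
    [0, 0.085, 0, -0.001, 0, 0, 0],
    [60, 0.085, 0, -0.001, 0, 0, 0],
    [90, 0.085, 0, -0.001, 0, 0, 0]
  ]
}}

```text
time: 20.67
tool_pos: [443.7, -241.0, 77.5]
tcp_rot: [46.6, 89.9, -33.2]
ft_force: [0.9, -0.5, -0.1]
finger_gap: 63.9
```

{"api": "drive_tool", "payload": {
  "deltas": [
    [110, 0, 0, 0, 0, 0, 0],
    [125, 0, 0, 0, 0, 0, 0],
    [130, 0, 0, 0, 0, 0, 0],
    [130, 0, 0, 0, 0, 0, 0],
    [130, 0, 0, 0, 0, 0, 0],
    [130, 0, 0, 0, 0, 0, 0],
    [130, 0, 0, 0, 0, 0, 0],
    [130, 0, 0, 0, 0, 0, 0],
    [130, 0, 0, 0, 0, 0, 0],
    [130, 0, 0, 0, 0, 0, 0]
  ]
}}

```text
time: 21.5
tool_pos: [443.2, -240.7, 76.8]
tcp_rot: [-135.6, 90.0, 144.6]
ft_force: [-0.4, 0.1, 0.2]
finger_gap: 41.8
```

```bash
python3 see.py a3; python3 - <<'E'
from bench import snapshot
import cv2
f=snapshot("wrist")["frame"];cv2.imwrite("pics/a3z.png",cv2.resize(f[200:400,180:380],None,fx=3,fy=3,interpolation=cv2.INTER_CUBIC))
E
```

```text
21.5 [ 443.2 -240.7   76.8] [-135.6   90.   144.6] [-0.4  0.1  0.2] 41.782131400854276
```

View pics/a3z.png

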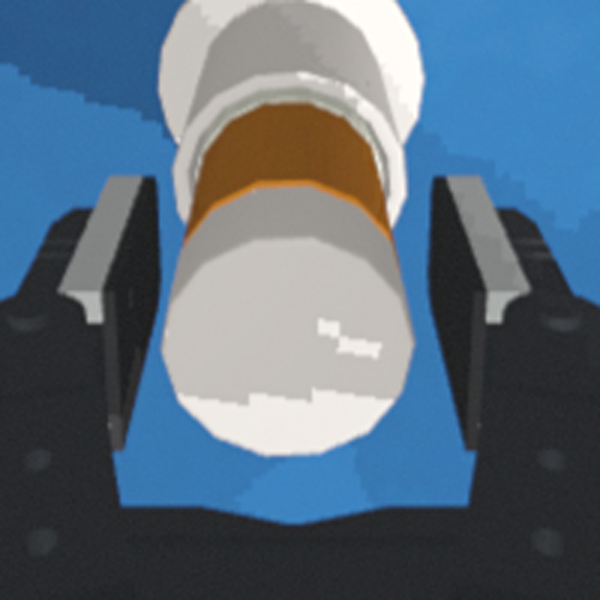

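View pics/a3.png

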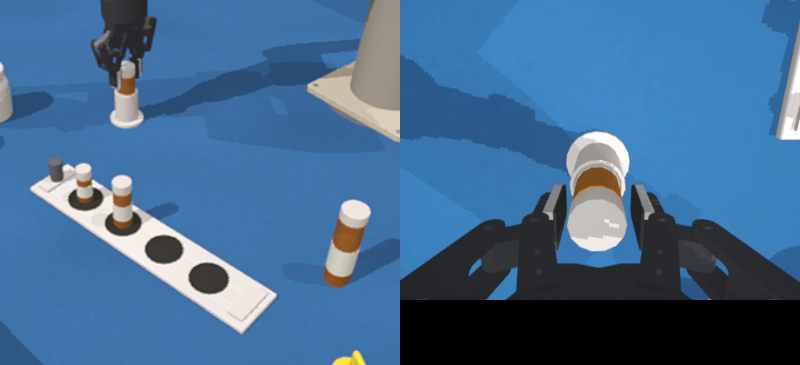

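{"api": "drive_tool", "payload": {
  "deltas": [
    [130, 0, -0.0007, 0, 0, 0, 0],
    [130, 0, -0.0007, 0, 0, 0, 0],
    [140, 0, -0.0007, 0, 0, 0, 0],
    [148, 0, -0.0007, 0, 0, 0, 0],
    [154, 0, -0.0007, 0, 0, 0, 0],
    [160, 0, -0.0007, 0, 0, 0, 0],
    [255, 0, -0.0007, 0, 0, 0, 0],
    [255, 0, -0.0007, 0, 0, 0, 0],
    [255, 0, -0.0007, 0, 0, 0, 0],
    [255, 0, -0.0007, 0, 0, 0, 0]
  ]
}}

```text
time: 22.48
tool_pos: [442.7, -241.0, 77.0]
tcp_rot: [38.4, 90.0, -41.4]
ft_force: [-0.2, -0.6, 3.2]
finger_gap: 30.9
```

{"api": "drive_tool", "payload": {
  "deltas": [
    [255, 0, 0, 0, 0, 0, 0],
    [255, 0, 0, 0, 0, 0, 0],
    [255, -0.002, 0, 0, 0, 0, 0],
    [255, -0.005, 0, 0, 0, 0, 0],
    [255, -0.009, 0, 0, 0, 0, 0],
    [255, -0.013, 0, 0, 0, 0, 0],
    [255, -0.017, 0, 0, 0, 0, 0],
    [255, -0.02, 0, 0, 0, 0, 0],
    [255, -0.02, 0, 0, 0, 0, 0],
    [255, -0.02, 0, 0, 0, 0, 0]
  ]
}}

```text
time: 23.32
tool_pos: [442.7, -241.0, 97.1]
tcp_rot: [43.4, 90.0, -36.4]
ft_force: [0.2, -0.6, -1.1]
finger_gap: 30.6
```

```bash
python3 see.py l3
```

```text
23.3167 [ 442.7 -241.    97.1] [ 43.4  90.  -36.4] [ 0.2 -0.6 -1.1] 30.600115880141118
```

View pics/l3.png

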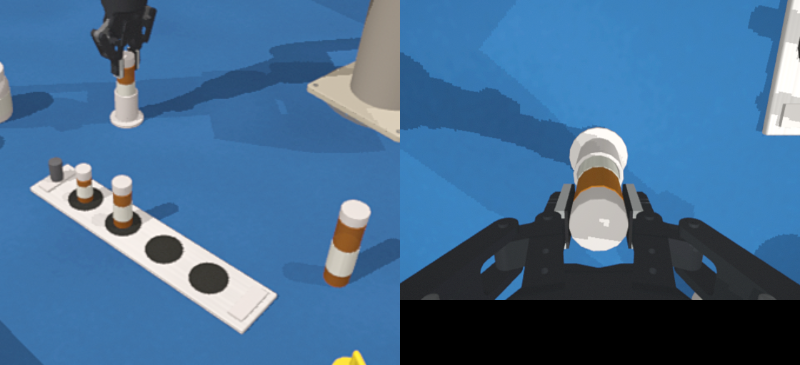

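{"api": "drive_tool", "payload": {
  "deltas": [
    [255, -0.005, 0, 0, 0, 0, 0],
    [255, -0.014, 0, 0, 0, 0, 0],
    [255, -0.026, 0, 0, 0, 0, 0],
    [255, -0.04, 0, 0, 0, 0, 0],
    [255, -0.055, 0, 0, 0, 0, 0],
    [255, -0.07, 0, 0, 0, 0, 0],
    [255, -0.084, 0, 0, 0, 0, 0],
    [255, -0.094, 0, 0, 0, 0, 0],
    [255, -0.1, 0, 0, 0, 0, 0],
    [255, -0.1, 0, 0, 0, 0, 0]
  ]
}}

```text
time: 24.25
tool_pos: [443.5, -241.5, 199.1]
tcp_rot: [45.0, 89.8, -34.8]
ft_force: [0.2, 0.2, -0.5]
finger_gap: 30.7
```

```bash
python3 see.py l3b; python3 - <<'E'
from fr import *
from bench import sense
p=sense()["tool_pos"]
print(delta([442.6,-241,197],[598.5,59.5,197]))
E
```

```text
24.25 [ 443.5 -241.5  199.1] [ 45.   89.8 -34.8] [ 0.2  0.2 -0.5] 30.679340296854214
[   0.   206.8 -268. ]
```

View pics/l3b.png

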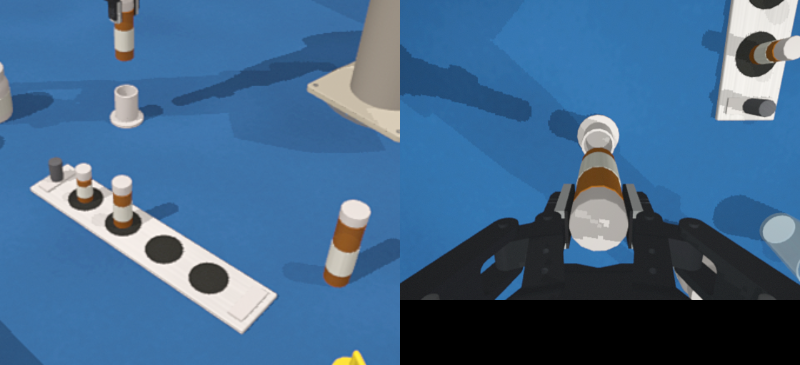

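Bottle 3 is clear and the holder is still standing at (126,107) in the left panel. Next I carry it to the third mark.

{"api": "drive_tool", "payload": {
  "deltas": [
    [255, 0, 0.004, -0.005, 0, 0, 0],
    [255, 0, 0.012, -0.015, 0, 0, 0],
    [255, 0, 0.024, -0.031, 0, 0, 0],
    [255, 0, 0.038, -0.049, 0, 0, 0],
    [255, 0, 0.053, -0.068, 0, 0, 0],
    [255, 0, 0.068, -0.088, 0, 0, 0],
    [255, 0, 0.083, -0.107, 0, 0, 0],
    [255, 0, 0.098, -0.127, 0, 0, 0],
    [255, 0, 0.113, -0.146, 0, 0, 0],
    [255, 0, 0.127, -0.165, 0, 0, 0]
  ]
}}

```text
time: 25.18
tool_pos: [538.1, -54.1, 195.5]
tcp_rot: [-117.5, 89.9, 162.7]
ft_force: [0.6, 0.5, -1.3]
finger_gap: 30.8
```

{"api": "drive_tool", "payload": {
  "deltas": [
    [255, 0, 0.015, -0.019, 0, 0, 0],
    [255, 0, 0.03, -0.039, 0, 0, 0],
    [255, 0, 0.045, -0.058, 0, 0, 0],
    [255, 0, 0.058, -0.075, 0, 0, 0],
    [255, 0, 0.069, -0.089, 0, 0, 0],
    [255, 0, 0.076, -0.098, 0, 0, 0],
    [255, 0, 0.0798, -0.103, 0, 0, 0],
    [255, 0, 0.0798, -0.103, 0, 0, 0],
    [255, 0, 0.0798, -0.103, 0, 0, 0],
    [255, 0, 0.0798, -0.103, 0, 0, 0]
  ]
}}

```text
time: 26.02
tool_pos: [598.2, 58.8, 196.6]
tcp_rot: [-62.6, 90.0, -142.4]
ft_force: [-1.1, 0.2, -1.0]
finger_gap: 30.9
```

```bash
python3 see.py m3; python3 - <<'E'
from fr import *
from bench import sense
p=sense()["tool_pos"]
print(delta(p,[598.5,59.5,90]))
E
```

```text
26.0167 [598.2  58.8 196.6] [ -62.6   90.  -142.4] [-1.1  0.2 -1. ] 30.9419803246563
[106.9   0.4  -0.8]
```

View pics/m3.png

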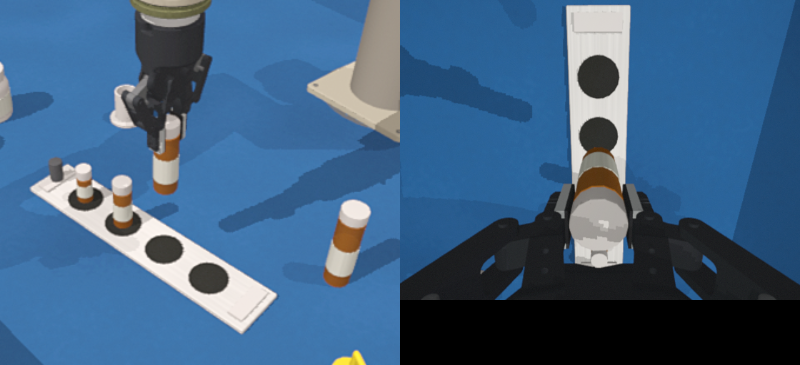

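{"api": "drive_tool", "payload": {
  "deltas": [
    [255, 0.008, 0, -0.0005, 0, 0, 0],
    [255, 0.024, 0, -0.0005, 0, 0, 0],
    [255, 0.04, 0, -0.0005, 0, 0, 0],
    [255, 0.056, 0, -0.0005, 0, 0, 0],
    [255, 0.072, 0, -0.0005, 0, 0, 0],
    [255, 0.087, 0, -0.0005, 0, 0, 0],
    [255, 0.098, 0, -0.0005, 0, 0, 0],
    [255, 0.105, 0, -0.0005, 0, 0, 0],
    [255, 0.107, 0, -0.0005, 0, 0, 0],
    [255, 0.107, 0, -0.0005, 0, 0, 0]
  ]
}}

```text
time: 26.95
tool_pos: [598.1, 59.9, 89.4]
tcp_rot: [-97.5, 90.0, -177.3]
ft_force: [0.6, -0.2, -1.2]
finger_gap: 31.0
```

{"api": "drive_tool", "payload": {
  "deltas": [
    [255, 0.002, 0, 0, 0, 0, 0],
    [255, 0.004, 0, 0, 0, 0, 0],
    [255, 0.006, 0, 0, 0, 0, 0],
    [255, 0.006, 0, 0, 0, 0, 0],
    [255, 0.006, 0, 0, 0, 0, 0],
    [255, 0.006, 0, 0, 0, 0, 0],
    [255, 0.006, 0, 0, 0, 0, 0],
    [255, 0.006, 0, 0, 0, 0, 0],
    [255, 0.006, 0, 0, 0, 0, 0],
    [255, 0.006, 0, 0, 0, 0, 0]
  ]
}}

```text
time: 27.78
tool_pos: [598.4, 60.1, 83.8]
tcp_rot: [76.0, 90.0, -3.8]
ft_force: [0.1, -0.5, -0.2]
finger_gap: 31.0
```

```bash
python3 zz.py 3 598.5 59.5 10 z3
```

```text
27.7833 [598.42  60.1   83.85] [ 0.1 -0.5 -0.2] 30.954830515905737
```

View pics/z3.png

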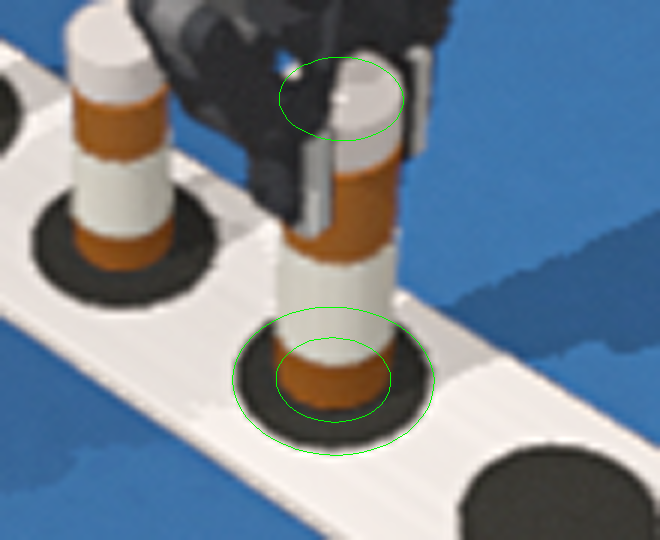

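Position is good. The remaining drop is about 3 mm.

{"api": "drive_tool", "payload": {
  "deltas": [
    [255, 0.0007, 0, 0, 0, 0, 0],
    [255, 0.0014, 0, 0, 0, 0, 0],
    [255, 0.0021, 0, 0, 0, 0, 0],
    [255, 0.0026, 0, 0, 0, 0, 0],
    [255, 0.0029, 0, 0, 0, 0, 0],
    [255, 0.0029, 0, 0, 0, 0, 0],
    [255, 0.0029, 0, 0, 0, 0, 0],
    [255, 0.0029, 0, 0, 0, 0, 0],
    [255, 0.0029, 0, 0, 0, 0, 0],
    [255, 0.0029, 0, 0, 0, 0, 0]
  ]
}}

```text
time: 28.67
tool_pos: [598.4, 60.1, 81.0]
tcp_rot: [44.3, 90.0, -35.4]
ft_force: [-2.3, -0.6, 2.8]
finger_gap: 30.8
```

{"api": "drive_tool", "payload": {
  "deltas": [
    [255, 0.0003, 0, 0, 0, 0, 0],
    [255, 0.0003, 0, 0, 0, 0, 0],
    [180, 0.0003, 0, 0, 0, 0, 0],
    [165, 0.0003, 0, 0, 0, 0, 0],
    [150, 0.0003, 0, 0, 0, 0, 0],
    [130, 0.0003, 0, 0, 0, 0, 0],
    [80, 0.0003, 0, 0, 0, 0, 0],
    [0, 0.0003, 0, 0, 0, 0, 0],
    [0, 0.0003, 0, 0, 0, 0, 0],
    [0, 0.0003, 0, 0, 0, 0, 0]
  ]
}}

```text
time: 29.5
tool_pos: [598.4, 60.1, 80.5]
tcp_rot: [-94.9, 90.0, -174.7]
ft_force: [0.9, -0.6, 0.6]
finger_gap: 84.8
```

{"api": "drive_tool", "payload": {
  "deltas": [
    [0, 0, 0, 0, 0, 0, 0],
    [0, -0.005, 0, 0, 0, 0, 0],
    [0, -0.02, 0, 0, 0, 0, 0],
    [0, -0.04, 0, 0, 0, 0, 0],
    [0, -0.065, 0, 0, 0, 0, 0],
    [0, -0.09, 0, 0, 0, 0, 0],
    [0, -0.115, 0, 0, 0, 0, 0],
    [0, -0.12, 0, 0, 0, 0, 0],
    [0, -0.12, 0, 0, 0, 0, 0],
    [0, -0.12, 0, 0, 0, 0, 0]
  ]
}}

```text
time: 30.33
tool_pos: [598.4, 60.1, 200.4]
tcp_rot: [83.3, 90.0, 3.5]
ft_force: [-0.0, -0.2, -1.5]
finger_gap: 85.7
```

```bash
python3 see.py r3; python3 - <<'E'
from fr import *
from bench import sense
p=sense()["tool_pos"]
print(delta(p,[438.8,240.5,180]))
E
```

```text
30.3333 [598.4  60.1 200.4] [83.3 90.   3.5] [-0.  -0.2 -1.5] 85.71924407123173
[  18.6 -124.  -205.7]
```

View pics/r3.png

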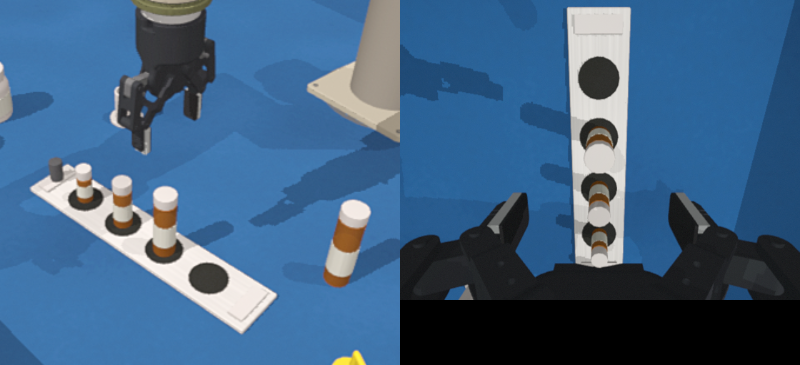

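Three bottles are standing. Now bottle 4.

{"api": "drive_tool", "payload": {
  "deltas": [
    [0, 0, -0.01, -0.017, 0, 0, 0],
    [0, 0, -0.027, -0.045, 0, 0, 0],
    [0, 0.002, -0.044, -0.073, 0, 0, 0],
    [0, 0.006, -0.061, -0.101, 0, 0, 0],
    [0, 0.01, -0.078, -0.129, 0, 0, 0],
    [0, 0.014, -0.095, -0.157, 0, 0, 0],
    [0, 0.0186, -0.111, -0.184, 0, 0, 0],
    [0, 0.0186, -0.12, -0.199, 0, 0, 0],
    [0, 0.0186, -0.124, -0.2057, 0, 0, 0],
    [0, 0.0186, -0.124, -0.2057, 0, 0, 0]
  ]
}}

```text
time: 31.27
tool_pos: [438.3, 241.3, 180.7]
tcp_rot: [-81.2, 89.9, -160.8]
ft_force: [0.6, -0.5, -0.4]
finger_gap: 85.4
```

{"api": "drive_tool", "payload": {
  "deltas": [
    [0, 0, 0, 0, 0, 0, 0],
    [0, 0, 0, 0, 0, 0, 0],
    [0, 0, 0, 0, 0, 0, 0],
    [0, 0, 0, 0, 0, 0, 0],
    [0, 0, 0, 0, 0, 0, 0],
    [0, 0, 0, 0, 0, 0, 0],
    [0, 0, 0, 0, 0, 0, 0],
    [0, 0, 0, 0, 0, 0, 0],
    [0, 0, 0, 0, 0, 0, 0],
    [0, 0, 0, 0, 0, 0, 0]
  ]
}}

```text
time: 32.1
tool_pos: [439.8, 240.6, 182.0]
tcp_rot: [120.6, 90.0, 40.9]
ft_force: [0.8, -0.1, -0.1]
finger_gap: 85.6
```

```bash
python3 - <<'E'
from fr import *
from bench import snapshot,sense
from loc import *
s=sense();p=s["tool_pos"];print(p,s["tcp_rot"]);print(delta(p,[438.8,240.5,65]))
d=snapshot("wrist");cv2.imwrite("pics/a4w.png",d["frame"])
print(proj(d,[[438.8,240.5,130]]))
E
```

```text
[439.84479291 240.55064813 182.03589195] [120.63624971  89.99659151  40.86536607]
[ 1.17e+02 -1.00e+00 -1.00e-01]
[[274.14444724 236.98774698]]
```

View pics/a4w.png

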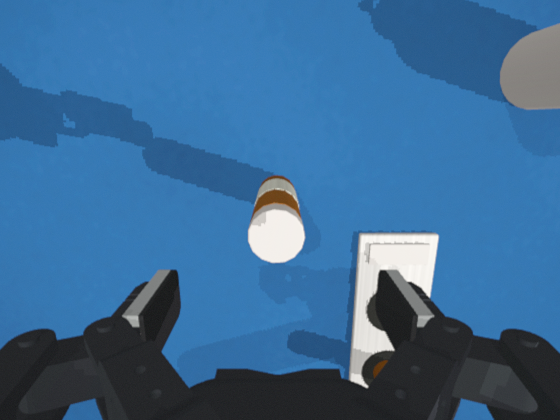

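{"api": "drive_tool", "payload": {
  "deltas": [
    [0, 0.008, -0.0011, -0.0007, 0, 0, 0],
    [0, 0.026, -0.0011, -0.0007, 0, 0, 0],
    [0, 0.045, -0.0011, -0.0007, 0, 0, 0],
    [0, 0.064, -0.0011, -0.0007, 0, 0, 0],
    [0, 0.083, -0.0011, -0.0007, 0, 0, 0],
    [0, 0.099, -0.0011, -0.0007, 0, 0, 0],
    [0, 0.109, -0.0011, -0.0007, 0, 0, 0],
    [0, 0.112, -0.0011, -0.0007, 0, 0, 0],
    [60, 0.112, -0.0011, -0.0007, 0, 0, 0],
    [90, 0.112, -0.0011, -0.0007, 0, 0, 0]
  ]
}}

```text
time: 32.98
tool_pos: [439.0, 241.2, 70.6]
tcp_rot: [105.1, 90.0, 25.4]
ft_force: [0.1, 0.1, 0.1]
finger_gap: 63.6
```

{"api": "drive_tool", "payload": {
  "deltas": [
    [105, 0, 0, 0, 0, 0, 0],
    [115, 0, 0, 0, 0, 0, 0],
    [125, 0, 0, 0, 0, 0, 0],
    [125, 0, 0, 0, 0, 0, 0],
    [125, 0, 0, 0, 0, 0, 0],
    [125, 0, 0, 0, 0, 0, 0],
    [125, 0, 0, 0, 0, 0, 0],
    [125, 0, 0, 0, 0, 0, 0],
    [125, 0, 0, 0, 0, 0, 0],
    [125, 0, 0, 0, 0, 0, 0]
  ]
}}

```text
time: 33.82
tool_pos: [438.6, 241.0, 70.0]
tcp_rot: [-68.8, 90.0, -148.6]
ft_force: [0.1, 0.3, -0.5]
finger_gap: 43.6
```

```bash
python3 see.py a4; python3 - <<'E'
from bench import snapshot
import cv2
f=snapshot("wrist")["frame"];cv2.imwrite("pics/a4z.png",cv2.resize(f[200:400,180:380],None,fx=3,fy=3,interpolation=cv2.INTER_CUBIC))
E
```

```text
33.8167 [438.6 241.   70. ] [ -68.8   90.  -148.6] [ 0.1  0.3 -0.5] 43.59202702505308
```

View pics/a4z.png

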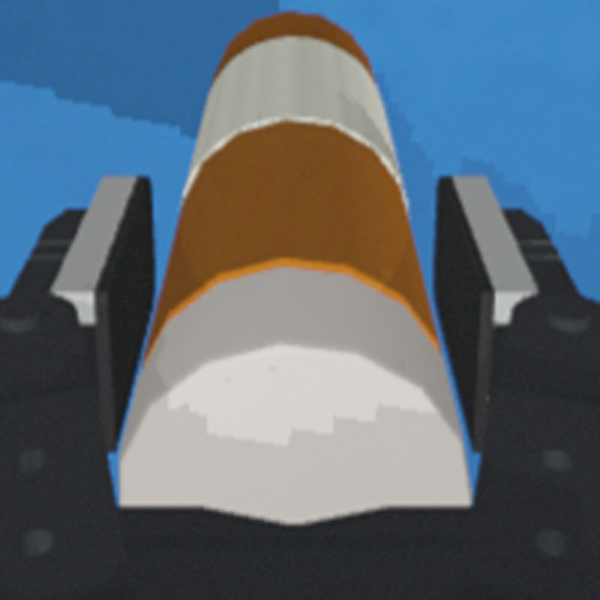

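Bottle 4 is centred between the pads: edges at 118 and 472, pads symmetric about x≈294. Close and lift.

{"api": "drive_tool", "payload": {
  "deltas": [
    [132, 0, 0, 0, 0, 0, 0],
    [138, 0, 0, 0, 0, 0, 0],
    [143, 0, 0, 0, 0, 0, 0],
    [148, 0, 0, 0, 0, 0, 0],
    [255, 0, 0, 0, 0, 0, 0],
    [255, 0, 0, 0, 0, 0, 0],
    [255, 0, 0, 0, 0, 0, 0],
    [255, 0, 0, 0, 0, 0, 0],
    [255, 0, 0, 0, 0, 0, 0],
    [255, 0, 0, 0, 0, 0, 0]
  ],
  "squeeze": 60
}}

```text
time: 34.8
tool_pos: [438.8, 241.1, 70.2]
tcp_rot: [100.6, 90.0, 20.8]
ft_force: [0.0, -0.4, 3.1]
finger_gap: 34.6
```

{"api": "drive_tool", "payload": {
  "deltas": [
    [255, -0.003, 0, 0, 0, 0, 0],
    [255, -0.009, 0, 0, 0, 0, 0],
    [255, -0.017, 0, 0, 0, 0, 0],
    [255, -0.025, 0, 0, 0, 0, 0],
    [255, -0.033, 0, 0, 0, 0, 0],
    [255, -0.041, 0, 0, 0, 0, 0],
    [255, -0.047, 0, 0, 0, 0, 0],
    [255, -0.05, 0, 0, 0, 0, 0],
    [255, -0.05, 0, 0, 0, 0, 0],
    [255, -0.05, 0, 0, 0, 0, 0]
  ]
}}

```text
time: 35.63
tool_pos: [438.7, 241.0, 120.1]
tcp_rot: [100.5, 90.0, 20.8]
ft_force: [0.4, 0.0, -1.1]
finger_gap: 34.7
```

```bash
python3 see.py l4; python3 - <<'E'
from fr import *
from bench import sense
p=sense()["tool_pos"]
print(delta(p,[584.2,138.2,p[2]]))
E
```

```text
35.6333 [438.7 241.  120.1] [100.5  90.   20.8] [ 0.4  0.  -1.1] 34.6870441454399
[  0.  125.4 126.9]
```

View pics/l4.png

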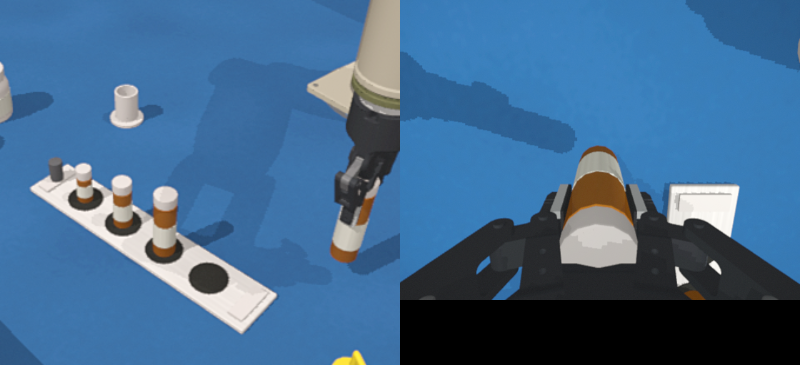

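{"api": "drive_tool", "payload": {
  "deltas": [
    [255, 0, 0.003, 0.003, 0, 0, 0],
    [255, 0, 0.01, 0.01, 0, 0, 0],
    [255, 0, 0.022, 0.022, 0, 0, 0],
    [255, 0, 0.036, 0.036, 0, 0, 0],
    [255, 0, 0.05, 0.051, 0, 0, 0],
    [255, 0, 0.064, 0.065, 0, 0, 0],
    [255, 0, 0.079, 0.08, 0, 0, 0],
    [255, 0, 0.093, 0.094, 0, 0, 0],
    [255, 0, 0.106, 0.107, 0, 0, 0],
    [255, 0, 0.116, 0.117, 0, 0, 0]
  ]
}}

```text
time: 36.57
tool_pos: [575.2, 144.6, 119.5]
tcp_rot: [-9.7, 90.0, -89.5]
ft_force: [-0.3, -0.2, -1.2]
finger_gap: 34.8
```

{"api": "drive_tool", "payload": {
  "deltas": [
    [255, 0, 0.006, 0.006, 0, 0, 0],
    [255, 0, 0.009, 0.0095, 0, 0, 0],
    [255, 0, 0.0094, 0.0099, 0, 0, 0],
    [255, 0, 0.0094, 0.0099, 0, 0, 0],
    [255, 0.006, 0.0094, 0.0099, 0, 0, 0],
    [255, 0.018, 0.0094, 0.0099, 0, 0, 0],
    [255, 0.028, 0.0094, 0.0099, 0, 0, 0],
    [255, 0.032, 0.0094, 0.0099, 0, 0, 0],
    [255, 0.032, 0.0094, 0.0099, 0, 0, 0],
    [255, 0.032, 0.0094, 0.0099, 0, 0, 0]
  ]
}}

```text
time: 37.4
tool_pos: [583.9, 138.5, 87.1]
tcp_rot: [-91.5, 89.9, -171.3]
ft_force: [-0.9, 1.0, -1.9]
finger_gap: 34.7
```

{"api": "drive_tool", "payload": {
  "deltas": [
    [255, 0.001, 0, 0, 0, 0, 0],
    [255, 0.003, 0, 0, 0, 0, 0],
    [255, 0.004, 0, 0, 0, 0, 0],
    [255, 0.005, 0, 0, 0, 0, 0],
    [255, 0.005, 0, 0, 0, 0, 0],
    [255, 0.005, 0, 0, 0, 0, 0],
    [255, 0.005, 0, 0, 0, 0, 0],
    [255, 0.005, 0, 0, 0, 0, 0],
    [255, 0.005, 0, 0, 0, 0, 0],
    [255, 0.005, 0, 0, 0, 0, 0]
  ]
}}

```text
time: 38.23
tool_pos: [584.6, 138.4, 83.1]
tcp_rot: [81.0, 90.0, 1.2]
ft_force: [-0.7, 0.5, -1.6]
finger_gap: 34.7
```

```bash
python3 zz.py 4 584.2 138.2 10 z4
```

```text
38.2333 [584.62 138.4   83.06] [-0.7  0.5 -1.6] 34.68396925336273
```

View pics/z4.png

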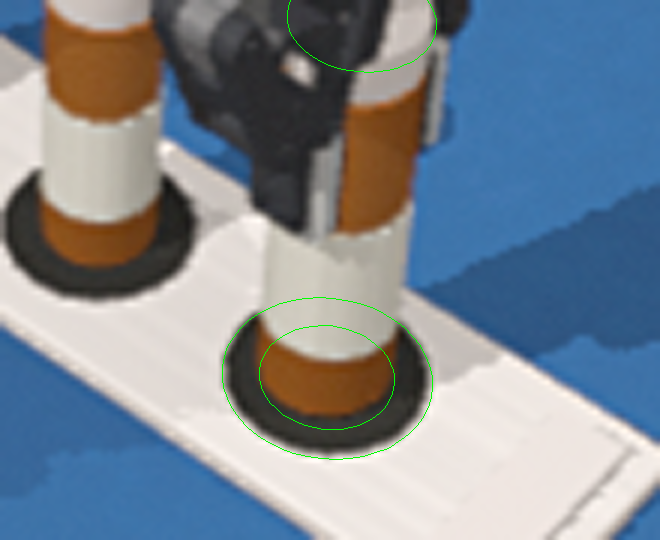

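Bottle 4 is centred on the mark, with about 3 mm left to drop.

{"api": "drive_tool", "payload": {
  "deltas": [
    [255, 0.0007, 0, 0, 0, 0, 0],
    [255, 0.0014, 0, 0, 0, 0, 0],
    [255, 0.0021, 0, 0, 0, 0, 0],
    [255, 0.0026, 0, 0, 0, 0, 0],
    [255, 0.0029, 0, 0, 0, 0, 0],
    [255, 0.0031, 0, 0, 0, 0, 0],
    [255, 0.0031, 0, 0, 0, 0, 0],
    [255, 0.0031, 0, 0, 0, 0, 0],
    [255, 0.0031, 0, 0, 0, 0, 0],
    [255, 0.0031, 0, 0, 0, 0, 0]
  ]
}}

```text
time: 39.12
tool_pos: [584.6, 138.4, 80.2]
tcp_rot: [75.6, 90.0, -4.2]
ft_force: [-2.9, -1.3, 5.5]
finger_gap: 35.1
```

Contact at 5.5 N. Release and rise.

{"api": "drive_tool", "payload": {
  "deltas": [
    [180, 0, 0, 0, 0, 0, 0],
    [160, 0, 0, 0, 0, 0, 0],
    [145, 0, 0, 0, 0, 0, 0],
    [130, 0, 0, 0, 0, 0, 0],
    [110, 0, 0, 0, 0, 0, 0],
    [60, 0, 0, 0, 0, 0, 0],
    [0, 0, 0, 0, 0, 0, 0],
    [0, 0, 0, 0, 0, 0, 0],
    [0, 0, 0, 0, 0, 0, 0],
    [0, 0, 0, 0, 0, 0, 0]
  ]
}}

```text
time: 39.95
tool_pos: [584.6, 138.4, 79.9]
tcp_rot: [-75.7, 90.0, -155.5]
ft_force: [0.7, 0.3, -0.5]
finger_gap: 85.5
```

{"api": "drive_tool", "payload": {
  "deltas": [
    [0, 0, 0, 0, 0, 0, 0],
    [0, -0.005, 0, 0, 0, 0, 0],
    [0, -0.02, 0, 0, 0, 0, 0],
    [0, -0.04, 0, 0, 0, 0, 0],
    [0, -0.065, 0, 0, 0, 0, 0],
    [0, -0.09, 0, 0, 0, 0, 0],
    [0, -0.115, 0, 0, 0, 0, 0],
    [0, -0.13, 0, 0, 0, 0, 0],
    [0, -0.14, 0, 0, 0, 0, 0],
    [0, -0.14, 0, 0, 0, 0, 0]
  ]
}}

```text
time: 40.78
tool_pos: [586.0, 138.6, 223.2]
tcp_rot: [88.1, 89.7, 8.3]
ft_force: [0.9, 0.3, 1.0]
finger_gap: 85.2
```

{"api": "drive_tool", "payload": {
  "deltas": [
    [0, 0, -0.01, -0.01, 0, 0, 0],
    [0, 0, -0.03, -0.03, 0, 0, 0],
    [0, 0, -0.05, -0.05, 0, 0, 0],
    [0, 0, -0.07, -0.07, 0, 0, 0],
    [0, 0, -0.09, -0.09, 0, 0, 0],
    [0, 0, -0.11, -0.11, 0, 0, 0],
    [0, 0, -0.13, -0.13, 0, 0, 0],
    [0, 0, -0.15, -0.15, 0, 0, 0],
    [0, 0, -0.17, -0.17, 0, 0, 0],
    [0, 0, -0.18, -0.18, 0, 0, 0]
  ]
}}

```text
time: 41.62
tool_pos: [372.5, 284.5, 218.2]
tcp_rot: [-87.6, 89.8, -167.3]
ft_force: [0.5, 0.0, 0.2]
finger_gap: 85.4
```

{"api": "drive_tool", "payload": {
  "deltas": [
    [0, 0, 0, 0, 0, 0, 0],
    [0, 0, 0, 0, 0, 0, 0],
    [0, 0, 0, 0, 0, 0, 0],
    [0, 0, 0, 0, 0, 0, 0],
    [0, 0, 0, 0, 0, 0, 0],
    [0, 0, 0, 0, 0, 0, 0],
    [0, 0, 0, 0, 0, 0, 0],
    [0, 0, 0, 0, 0, 0, 0],
    [0, 0, 0, 0, 0, 0, 0],
    [0, 0, 0, 0, 0, 0, 0]
  ]
}}

```text
time: 42.45
tool_pos: [375.5, 283.5, 219.9]
tcp_rot: [-9.9, 90.0, -89.6]
ft_force: [-0.8, -0.2, -0.1]
finger_gap: 85.4
```

```bash
python3 - <<'E'
from bench import snapshot,sense
from loc import *
print(sense()["time"],sense()["tool_pos"],sense()["ft_force"])
T={1:(626.8,-98),2:(612.6,-19.3),3:(598.5,59.5),4:(584.2,138)}
out=[]
for n,(x0,y0,w,h) in {"scene":(150,110,220,220),"top":(150,120,260,180)}.items():
    d=snapshot(n);S=3
    f=cv2.resize(d["frame"][y0:y0+h,x0:x0+w],None,fx=S,fy=S,interpolation=cv2.INTER_CUBIC)
    for i,(x,y) in T.items():
        for z,r in ((10,B[i][0]/2),(10+B[i][1],B[i][0]/2)):
            p=(proj(d,circ(x,y,z,r))-[x0-.5,y0-.5])*S-.5
            cv2.polylines(f,[np.round(p).astype(np.int32)],True,(0,255,0),1)
    cv2.imwrite(f"pics/fin_{n}.png",f[:600])
E
```

```text
42.45 [375.53335357 283.50326046 219.88939582] [-0.76315476 -0.23922536 -0.08103627]
```

View pics/fin_scene.png

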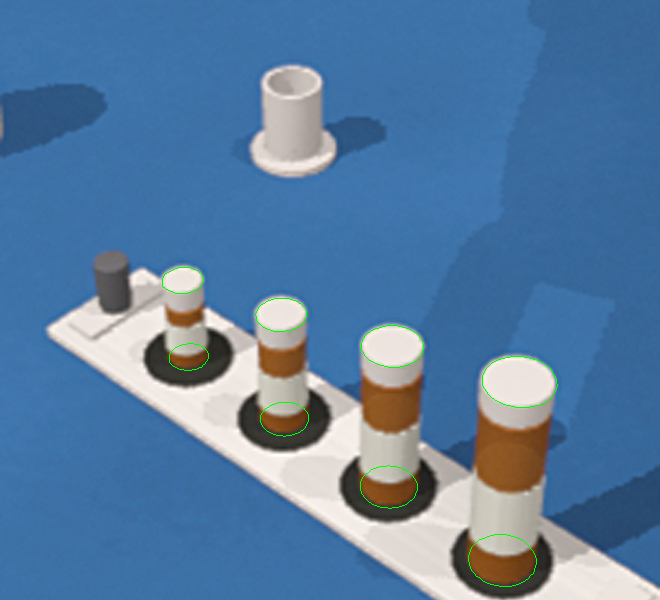

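View pics/fin_top.png

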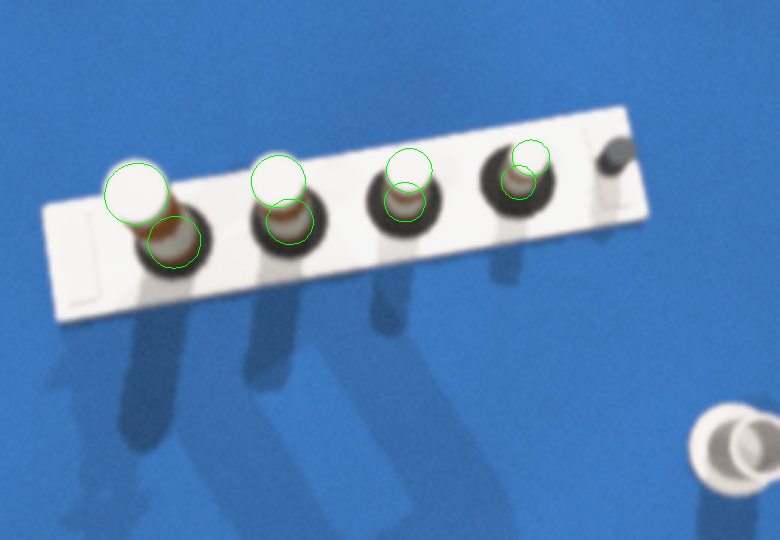

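Both views show all four bottles standing upright on their marks. The predicted cap and base outlines match within about a millimetre, the holder is standing, and the gripper is clear of everything.

```bash
python3 -c "
from bench import hand_in
print(hand_in())"
```

```text
the job is handed in; nothing more can be done
None
```

All four bottles are standing on the strip in order of height: the shortest on the mark beside the post, then 80 mm, 105 mm and 130 mm. I drew bottle 3 straight up out of the holder, and the holder stayed standing. The job was handed in at about 42.5 s of the 128 s allowed.

**Last checks:** In the final scene and top pictures, the drawn cap and base outlines lie on all four bottles to about 1–2 mm, so each stands upright near the middle of its mark. The gripper was open and well clear. The wrist force readings I saw stayed at or below 7 N.

**Checks that disagreed or failed:**
- **Cameras:** the top and scene cameras differed by 2–4 mm on the first bottle positions, so I averaged them and corrected with the wrist camera before each grasp.
- **Bottle 2 approach:** the first move there stopped about 7 mm short because the previous move had been speed-limited. I corrected it before going down.
- **Bottle 1 fit:** the automatic outline fit failed against the white strip, so I checked that placement by eye with the overlays.

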